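# Swap the heat sink and the transformer in the sorting rack and close its retaining bar

### The job

The finned heat sink and the transformer stand in each other's bay of the sloping rack: swap them, so that each lies flat on the floor of the bay the other came from, set down and not dropped (the rubber mat is free for parking one). Then swing the rack's retaining bar over them until it rests fully home in its catches. Leave the tools and scrap around the rack where they are.

Things in the scene. Friction and masses are not known exactly. Their poses are not given: they have to be found in the camera images.
- rack: foot of a fixed two-bay sloping sorting rack bolted to the bench. Origin on the bench under the rack's middle; x runs from the rack's low side (away from the robot) to its high side (near the robot), y along its length to the robot's right, z up. The whole rack is 170 mm deep, 350 mm long.
- deck: the rack's sloping aluminium floor, 160 x 312 mm, tilted 27 degrees to face away from the robot. Origin: middle of its upper face, 60 mm above the bench; x up the slope, y along the rack to the robot's right, z square out of it. It carries two shallow bays with 10 mm high edges. At y = +-159 mm stand catch posts with forked tops (x -30, 87 mm high) and hinge cheeks (x 65 to 95, 96 mm high).
- bay_left (a point): centre of the floor of the bay on the robot's left (deck x -18.5, y -75, z 0 mm); axes as the deck. Inside its 10 mm edges the bay spans deck x -65 to 28 mm, y -143 to -7 mm
- bay_right (a point): centre of the floor of the bay on the robot's right (deck x -18.5, y +75, z 0 mm); axes as the deck. Inside its 10 mm edges the bay spans deck x -65 to 28 mm, y 7 to 143 mm
- bar (a joint): angle of the steel retaining bar: a 340 mm cross-bar of 10 mm rod along the rack, on two 115 mm arms hinged at the rack's high side. 0 = closed: arms parallel to the floor, cross-bar 80 mm off it over both bays, in the forks of the catch posts. Grows as it swings up and back (2.1 to 2.6 at the start, stop 2.75). Stiff: stays where left, about 2 N at the cross-bar moves it.
- bar_mid (a point): middle of the cross-bar, on the rod's axis (moves with the bar)
- bar_hinge (a point): point of the bar's hinge axis midway between the arms (deck x 85, y 0, z 80 mm); the axis is the deck's y, and positive turning about +y opens it
- heat_sink: bare aluminium finned heat sink, 62 (x) x 110 (y) x 45 (z) mm, 0.35 kg, fins along y. Origin at the centre of its underside, z out of its fins. Starts in one of the bays, flat on the sloping floor and against the bay's lower edge, long side along the rack.
- transformer: mains transformer, 62 (x) x 85 (y) x 58 (z) mm, 0.6 kg: steel foot plate 62 x 85 x 4 mm, dark iron core 36 x 85 mm, and in its middle a paper-and-copper coil 62 (x) x 50 (y) mm from z = 10 to 48 mm. Origin at the centre of its underside, z out of its top. Starts in the other bay, likewise.
- mat: empty black rubber mat 150 (x) x 160 (y) x 3 mm, fixed on the bench to the left of the rack, a clear place to put something down for a moment. Origin at the centre of its underside.
- screwdriver: bystander: screwdriver 200 mm long, lying between robot and rack; origin under its middle
- wrench: bystander: wrench 160 mm long, lying left of the rack; origin under its middle
- hammer: bystander: hammer 280 mm long, lying beyond the rack; origin under its middle
- board: bystander: green circuit board 160 x 90 x 17 mm, right of the rack; origin under its middle
- tub: bystander: open blue tub of scrap 100 x 130 x 55 mm, far left; origin under its middle
- drive: bystander: hard disk drive 100 x 147 x 26 mm, far right; origin under its middle
There are look-alikes about, which are no part of the job. Leave any turquoise look-alike of the heat_sink alone.

How it is judged:
On the way:
1. the two parts lie swapped in the bays while the bar is still open (over 0.5 rad) (z of heat_sink in the frame of deck between -0.006 and 0.006 m and x of heat_sink in the frame of deck between -0.045 and 0.012 m and (y of heat_sink in the frame of deck between 0.045 and 0.105 m or y of heat_sink in the frame of deck between -0.105 and -0.045 m) and angle between the z axis of each of heat_sink, transformer and the z axis of deck, either way round below 0.12 rad and distance of each of heat_sink, transformer from where it was at the start of the episode above 0.1 m and linear speed of each of heat_sink, transformer below 0.02 m/s and z of transformer in the frame of deck between -0.006 and 0.006 m and x of transformer in the frame of deck between -0.045 and 0.012 m and (y of transformer in the frame of deck between 0.045 and 0.105 m or y of transformer in the frame of deck between -0.105 and -0.045 m) and value of joint bar above 0.5 rad), for 0.1 s.
At the end, for the whole second after the job is handed in: Each part rests in the bay where the other started (over 100 mm from its own start): underside within 6 mm of the sloping floor, within 0.12 rad of flat on it, deck x -45 to 12 mm, y 45 to 105 mm left or right of the middle, slower than 0.02 m/s. Bar within 0.08 rad of closed (z of heat_sink in the frame of deck between -0.006 and 0.006 m and x of heat_sink in the frame of deck between -0.045 and 0.012 m and (y of heat_sink in the frame of deck between 0.045 and 0.105 m or y of heat_sink in the frame of deck between -0.105 and -0.045 m) and angle between the z axis of each of heat_sink, transformer and the z axis of deck, either way round below 0.12 rad and distance of each of heat_sink, transformer from where it was at the start of the episode above 0.1 m and linear speed of each of heat_sink, transformer below 0.02 m/s and z of transformer in the frame of deck between -0.006 and 0.006 m and x of transformer in the frame of deck between -0.045 and 0.012 m and (y of transformer in the frame of deck between 0.045 and 0.105 m or y of transformer in the frame of deck between -0.105 and -0.045 m) and value of joint bar below 0.08 rad); the robot touches nothing.
It fails at once if a bystander (tool, board, tub or drive) is pushed more than 30 mm from its place (distance of any of screwdriver, wrench, hammer, board, tub, drive from where it was at the start of the episode above 0.03 m).
It fails at once if a part is dropped (out of the fingers and faster than 0.6 m/s) ((contact force between heat_sink and the fingers below 0.05 N and linear speed of heat_sink above 0.6 m/s) or (contact force between transformer and the fingers below 0.05 N and linear speed of transformer above 0.6 m/s)).
It also fails if it takes over 72 s, if anything falls off the work surface, if the arm or the gripper's body presses on something with over 40 N, if the wrist force passes 120 N, or if a joint passes its speed limit or range.

### The arm

A 7-joint arm with a two-finger parallel gripper is mounted at the origin on the work surface. World frame = base frame: x ahead of the robot, y to its left, z up, the work surface at z = 0. Lengths are in m, angles in rad, forces in N, time in s.
With the tool pointing down it reaches from about 0.425 to 0.925 m from the base axis. Payload 6.8 kg.
Tool frame: the origin (TCP) lies midway between the tips of the shut fingers; the grasp point (between the pads) lies 19 mm behind it (r.grip_depth is the distance from the TCP to the grasp point, in m); z points along the fingers, y is the line along which they close (so a half turn about z gives the same grasp; the last joint's range is limited). The gripper opens to 85 mm and grips with 20 to 120 N. Pads are 22 mm wide; open, the fingers measure 114 mm over their backs; the gripper's body (76 mm by 85 mm) begins 54 mm behind the grasp point. The pads swing forward as they close: fully open they stand 13 mm farther back than shut.
Start: joints at [-1.412, 0.477, 0.022, 1.555, -0.011, 1.109, -0.083], TCP at [0.178, 0.651, 0.231] pointing down, gripper open.
Joint ranges: [-2.96, 2.96], [-0.34, 2.1], [-1.41, 1.46], [0.24, 2.44], [-1.37, 4.51], [0.17, 1.92], [-2.96, 2.96]. Speed limits (rad/s): [2.39, 2.39, 3.14, 3.14, 3.14, 3.14, 3.14].

### API

Orientations are given as a rotation vector (axis times angle).
In Python, from bench import telemetry, grab_frame, calibration, order, silhouettes, r gives the robot as it stands.
- The arm moves only by the tool apply_moves, never from a script. Its argument "moves" is a list of rows, each a list of 7 numbers: the turn, a rotation vector about the tool's x, y, z scaled (see below), then the shift along the tool's x, y, z scaled (see below), then the opening, from -1 (shut) to 1 (fully open). A call has exactly 8 rows; each row shifts and turns the commanded pose from where the row before left it, along the tool's axes as they then stand; what a row does not reach is not made up. The controller multiplies each number of a shift by 1000 mm and each number of a turn by 6 degrees. A row lasts 1/12 s, in which the tool goes at most 41.7 mm and 7.16 degrees, less where a joint would pass 70% of its speed; a pose out of reach is approached as far as the arm can. A call with a number of a shift or a turn outside -1 to 1 is refused whole. A call with a gripper value outside its range is refused whole. The fingers move at their own pace and stop on an object; "grip_force" is the grip in N (left out, the last holds). Time passes only in rows, so rows that do not move let the fingers close, or fill a call up. It gives the time, the measured TCP pose, the force, the opening and the grip force at its end, in the units of the state.
- telemetry.get_obs(): the state, without advancing time (a new reading comes with each control period).
- grab_frame(name): name is "scene" or "top" or "wrist"; returns the picture (480x640x3 uint8, blue, green, red); there is no depth.
- calibration(name): a dict with "fx", "fy", "cx", "cy" (pixels), "world_from_camera" (4x4, takes a point from camera to world coordinates); the wrist camera has in their place "mount" (4x4, takes a point from camera to tool coordinates, whose origin is the TCP and whose axes are the flange's). Camera axes: x right, y down, z forward; pixel columns grow to the right and rows downward; lengths in m; the calibration is good to about 2 mm. A picture is of the moment at which its call begins: read the wrist's pose just before it. calibration takes no time and is no camera call.
- order.hand_in(): hands the job in; it is judged then, once.
Trained networks look in the newest picture that a camera, given by its name, has taken for a name from the list of things; names that differ only in an ending like _2 or _b are one class to them, and where a whole thing is asked for, a point or a joint stands for the part that bears it (a point fixed in the world has none). Each returns a list of dicts, best first, with "p" (0 to 1); they miss things now and then, are a little off and sometimes report something else, mostly with a low value. They report only what shows in the picture. A call takes as long as a camera call. They do not tell look-alikes from the thing itself.
- silhouettes(thing, camera): "mask" (480x640 bool, what is visible of it) and "extent" ([centre column, centre row, width, height] in pixels, round what is visible of it).
The state is a dict: "clock": time; "joints": joint angles; "qvel": joint speeds; "tau": joint torques, N m; "tcp_pos": TCP position; "orientation": TCP orientation; "contact_force": force on the tool from outside, world axes, zero at the start; "moment": the same for the moment, N m; "grip_width": finger opening in m; "gripper_force": force on a finger pad.
Only numpy, scipy, OpenCV 4.12 (cv2) and the standard library are available. Lean on these libraries where they do the work, as an engineer would, in place of code of your own. Each camera call takes 0.05 s, during which the arm holds its last target. There are 200 camera calls.

## Working session

There is one attempt and no reset: what is moved stays moved. The work goes in short steps, Python scripts to look and compute and a tool call to move; the robot and the scene stay as the last step left them, time stands still between calls to the robot, and variables do not carry over. Pictures are saved under pics/ and viewed, at most 10 in all, crops included, and the job is handed in when it is done.

Besides the shell and the picture viewer there is one more tool, called after "Request:" by a JSON object that holds its "method" and its "body". apply_moves: Moves the arm, as the interface text tells. Its arguments: {"type":"object","properties":{"moves":{"type":"array"},"grip_force":{"type":"number"}},"required":["moves"]}

```bash
ls; mkdir -p pics; python3 - <<'E'
from bench import telemetry, grab_frame, calibration, order, silhouettes, r
import cv2,numpy as np
np.set_printoptions(precision=4,suppress=True)
o=telemetry.get_obs();print(o)
for n in ["scene","top"]:
    im=grab_frame(n);cv2.imwrite(f"pics/{n}0.png",im)
    c=calibration(n);print(n,c)
    for t in ["heat_sink","transformer","deck","bar","mat"]:
        print(t,[(round(d["p"],2),np.round(d["extent"])) for d in silhouettes(t,n)])
print(calibration("wrist"),r.grip_depth)
E
```

```text
pics
{'clock': 0.0, 'joints': array([-1.4121,  0.4778,  0.0223,  1.5565, -0.0115,  1.1093, -0.0831]), 'qvel': array([-0.0021, -0.0003, -0.0015, -0.0006, -0.0002,  0.0011, -0.0004]), 'tau': array([  0.0002, -59.646 ,   1.6079, -28.1205,   0.0124,   0.0093,
         0.    ]), 'tcp_pos': array([0.1778, 0.6505, 0.2303]), 'orientation': array([-0.4177, -3.1136,  0.0029]), 'contact_force': array([0.5891, 0.7731, 0.0899]), 'moment': array([-0.0028, -0.0004, -0.0212]), 'gripper_force': 0.0, 'grip_width': 0.08543835735531531}
scene {'fx': 482.81264945409333, 'fy': 482.81264945409333, 'cx': 323.97915536262985, 'cy': 240.5596633044381, 'world_from_camera': array([[-0.8696,  0.4051, -0.2824,  0.8905],
       [ 0.4938,  0.7164, -0.4929,  0.5212],
       [ 0.0026, -0.568 , -0.823 ,  1.08  ],
       [ 0.    ,  0.    ,  0.    ,  1.    ]])}
heat_sink [(0.93, array([413., 300.,  46.,  51.])), (0.89, array([286., 230.,  40.,  46.])), (0.56, array([360., 167.,  27.,  33.])), (0.22, array([330., 202.,  69., 144.]))]
transformer [(0.97, array([307., 275.,  35.,  38.]))]
deck [(0.86, array([315., 224., 114
[... 542 characters left out ...]
nk [(0.7, array([425., 333.,  42.,  37.])), (0.58, array([271., 301.,  30.,  46.])), (0.57, array([384., 223.,  41.,  26.]))]
transformer [(0.6, array([329., 220.,  31.,  33.])), (0.17, array([470., 197.,  62.,  48.]))]
deck [(0.92, array([356., 234., 142.,  62.])), (0.67, array([480., 263.,  49.,  62.]))]
bar [(0.83, array([359., 243., 149.,  16.]))]
mat [(0.98, array([194., 285.,  59.,  53.]))]
{'fx': 416.8830636331504, 'fy': 416.8830636331504, 'cx': 319.32239510954173, 'cy': 236.00684455675793, 'mount': array([[ 0.0009, -0.9573, -0.2891,  0.0741],
       [ 1.    ,  0.0008,  0.0008, -0.0004],
       [-0.0005, -0.2891,  0.9573, -0.1422],
       [ 0.    ,  0.    ,  0.    ,  1.    ]])} 0.0187
```

View pics/top0.png

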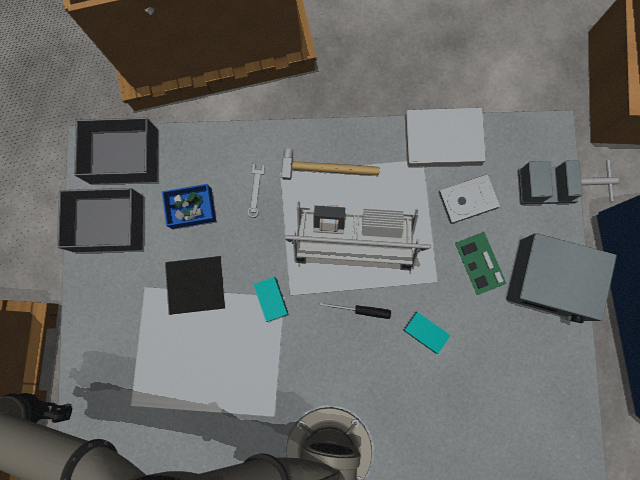

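View pics/scene0.png

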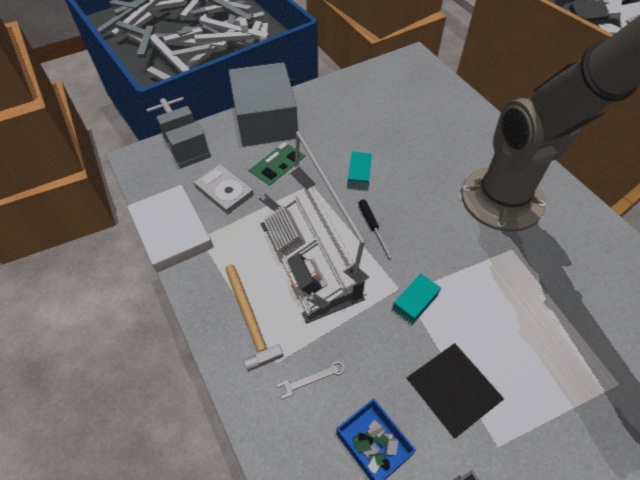

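The top picture shows the transformer in the left bay (329,220) and the heat sink in the right bay (384,223). The bar is open (row ~243), the mat is at (194,285), and two turquoise look-alikes are on the robot's side.

```bash
cat > h.py <<'E'
from bench import telemetry, grab_frame, calibration, order, silhouettes, r
import cv2,numpy as np
from scipy.spatial.transform import Rotation as R
from scipy.optimize import least_squares
np.set_printoptions(precision=4,suppress=True)
def cam(name,o=None):
    c=calibration(name)
    if name=="wrist":
        o=o or telemetry.get_obs();T=np.eye(4);T[:3,:3]=R.from_rotvec(o["orientation"]).as_matrix();T[:3,3]=o["tcp_pos"]
        W=T@c["mount"]
    else: W=c["world_from_camera"]
    return c,W
def proj(P,cw):
    c,W=cw;p=(np.atleast_2d(P)-W[:3,3])@W[:3,:3]
    return np.c_[c["fx"]*p[:,0]/p[:,2]+c["cx"],c["fy"]*p[:,1]/p[:,2]+c["cy"]]
def ray(uv,z,cw):
    c,W=cw;d=W[:3,:3]@np.array([(uv[0]-c["cx"])/c["fx"],(uv[1]-c["cy"])/c["fy"],1])
    return W[:3,3]+d*(z-W[2,3])/d[2]
def deckT(x,y,yaw):   # rack foot x,y, yaw -> world_from_deck
    a=np.radians(27);T=np.eye(4)
    T[:3,:3]=R.from_euler("z",yaw).as_matrix()@R.from_euler("y",-a).as_matrix()  # x up slope
    T[:3,3]=[x,y,.06];return T
def tf(T,P): return np.atleast_2d(P)@T[:3,:3].T+T[:3,3]
E
python3 - <<'E'
from h import *
print([a for a in dir(r) if a[0]!="_"])
im=grab_frame("top")
cw=cam("top")
T0=deckT(.6,0,np.pi);print(T0)
ms={}
for n in ["heat_sink","transformer","mat"]:
    ds=silhouettes(n,"top")
    for d in ds:
        c=d["extent"];m=d["mask"];v,u=np.nonzero(m);print(n,d["p"],u.mean(),v.mean(),ray((u.mean(),v.mean()),{"mat":.003}.get(n,.09),cw), cv2.minAreaRect(np.c_[u,v].astype(np.float32)))
crop=cv2.resize(im[185:285,270:450],None,fx=4.4,fy=4.4,interpolation=cv2.INTER_CUBIC);cv2.imwrite("pics/topcrop.png",crop)
E
```

```text
['Unreachable', 'grip_depth']
[[-0.891 -0.     0.454  0.6  ]
 [ 0.    -1.    -0.     0.   ]
 [ 0.454  0.     0.891  0.06 ]
 [ 0.     0.     0.     1.   ]]
heat_sink 0.85 269.75660792951544 298.3711453744493 [0.4159 0.145  0.09  ] ((269.7000427246094, 298.6000061035156), (40.793373107910156, 23.71708106994629), 71.56504821777344)
heat_sink 0.75 382.071554770318 222.6696113074205 [ 0.6121 -0.1641  0.09  ] ((382.0, 222.5), (29.0, 40.0), 90.0)
heat_sink 0.65 426.08624229979466 332.48973305954826 [ 0.3136 -0.2682  0.09  ] ((426.33221435546875, 332.382568359375), (42.1085205078125, 23.675804138183594), 34.99202346801758)
transformer 0.57 328.42505854800936 219.05854800936768 [ 0.6266 -0.0184  0.09  ] ((328.5, 219.0), (28.0, 31.0), 90.0)
transformer 0.57 382.09777777777776 222.41066666666666 [ 0.6128 -0.1642  0.09  ] ((382.0867919921875, 222.5037841796875), (40.52693176269531, 28.103883743286133), 2.4895529747009277)
mat 0.58 193.91698243196694 285.031691353772 [0.464  0.3699 0.003 ] ((194.01231384277344, 285.1352844238281), (52.60126876831055, 56.494300842285156), 84.80557250976562)
```

View pics/topcrop.png

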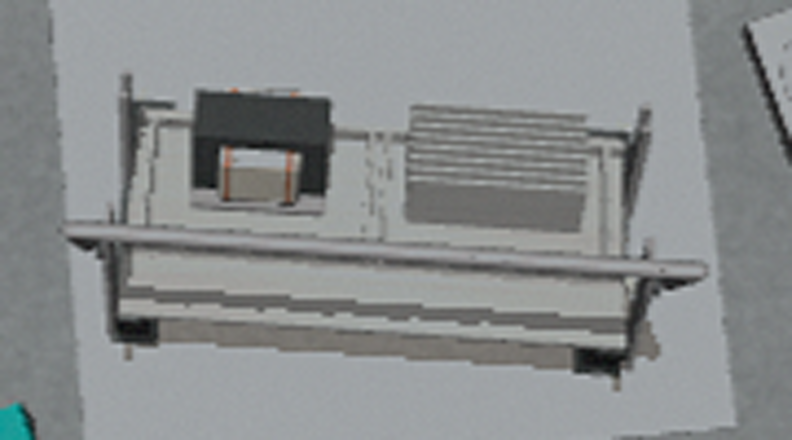

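The crop shows the post tops at (126,75) and (645,108), the bar ends at (68,230) and (706,268), and the far edges of the heat sink and transformer. I'll fit the rack pose to these.

```bash
cat >> h.py <<'E'
def barp(th,y): return [.085-.115*np.cos(th),y,.08+.115*np.sin(th)]
E
python3 - <<'E'
from h import *
cw=cam("top")
px=np.array([(126,75),(645,108),(413,105),(585,115),(68,230),(706,268),(197,90),(330,97),(405,220),(581,231)])/4.4+[270,185]
def model(p):
    x,y,w,yh,yt,th=p
    return proj(tf(deckT(x,y,w),[[-.03,-.159,.087],[-.03,.159,.087],[-.065,yh-.055,.045],[-.065,yh+.055,.045],barp(th,-.17),barp(th,.17),[-.052,yt-.0425,.058],[-.052,yt+.0425,.058],[-.003,yh-.055,.045],[-.003,yh+.055,.045]]),cw)
s=least_squares(lambda p:(model(p)-px).ravel(),[.58,-.1,3.1,.07,-.07,2.3],loss="soft_l1",f_scale=1)
print(s.x,"\n",model(s.x)-px)
E
```

```text
[ 0.5812 -0.0912  3.0413  0.071  -0.0756  2.0995] 
 [[-0.1727  2.3342]
 [ 0.6805  2.8615]
 [-0.7896 -0.6262]
 [-0.1017 -0.212 ]
 [ 0.4019 -0.6235]
 [-1.4781  0.5877]
 [-0.405   0.2688]
 [ 0.3328  0.7704]
 [ 0.2245 -8.7739]
 [ 0.8995 -8.4991]]
```

```bash
cat >> h.py <<'E'
def goal(D,x,y,z,tilt=1.0,yaw=0):
    "tool pose with TCP at deck point x,y,z, fingers into the deck, closing along deck x"
    T=np.eye(4);Rd=D[:3,:3]
    T[:3,:3]=np.c_[-Rd[:,1],-Rd[:,0],-Rd[:,2]]
    T[:3,3]=tf(D,[x,y,z])[0];return T
def cur():
    o=telemetry.get_obs();T=np.eye(4);T[:3,:3]=R.from_rotvec(o["orientation"]).as_matrix();T[:3,3]=o["tcp_pos"];return T
def plan(way,ns,A=None):
    "rows from present pose through poses way with ns rows each"
    A=cur() if A is None else A
    for B,n in zip(way,ns):
        w=R.from_matrix(A[:3,:3].T@B[:3,:3]).as_rotvec()
        d=(B[:3,3]-A[:3,3])/n
        print("-> deg/row",np.degrees(np.linalg.norm(w))/n,"mm/row",np.linalg.norm(d)*1000)
        for k in range(n):
            Rk=A[:3,:3]@R.from_rotvec(w*k/n).as_matrix()
            print(list(np.round(np.degrees(w/n)/6,3)),list(np.round(Rk.T@d,4)))
        A=B
E
python3 - <<'E'
from h import *
D=deckT(.5812,-.0912,3.0413)
G=goal(D,-.02,0,.24)
M=cur();M[:3,:3]=M[:3,:3]@np.eye(3);
down=R.from_euler("z",-np.radians(55)).as_matrix()@M[:3,:3]
M[:3,:3]=down;M[:3,3]=[.47,.33,.37]
print(G)
plan([M,G],[11,13])
E
```

```text
[[ 0.1001  0.8865 -0.4517  0.7073]
 [ 0.995  -0.0892  0.0455 -0.1039]
 [-0.     -0.454  -0.891   0.2648]
 [ 0.      0.      0.      1.    ]]
-> deg/row 5.000000000000002 mm/row 41.42355631176065
[np.float64(0.0), np.float64(-0.0), np.float64(0.833)] [np.float64(-0.0333), np.float64(-0.0212), np.float64(-0.0126)]
[np.float64(0.0), np.float64(-0.0), np.float64(0.833)] [np.float64(-0.035), np.float64(-0.0182), np.float64(-0.0126)]
[np.float64(0.0), np.float64(-0.0), np.float64(0.833)] [np.float64(-0.0365), np.float64(-0.0151), np.float64(-0.0126)]
[np.float64(0.0), np.float64(-0.0), np.float64(0.833)] [np.float64(-0.0376), np.float64(-0.0118), np.float64(-0.0126)]
[np.float64(0.0), np.float64(-0.0), np.float64(0.833)] [np.float64(-0.0385), np.float64(-0.0085), np.float64(-0.0126)]
[np.float64(0.0), np.float64(-0.0), np.float64(0.833)] [np.float64(-0.0391), np.float64(-0.0051), np.float64(-0.0126)]
[np.float64(0.0), np.float64(-0.0), np.float64(0.833)] [np.float64(-0.0394), np.float64(-0.0017), np.float64(-0.0126)]
[np.float64(0.0), np.float64(-0.0), np.float64(0.833)] [np.float64(-0.039
[... 1285 characters left out ...]
t64(0.34), np.float64(0.077), np.float64(0.32)] [np.float64(-0.0353), np.float64(0.016), np.float64(0.0033)]
[np.float64(0.34), np.float64(0.077), np.float64(0.32)] [np.float64(-0.0348), np.float64(0.0173), np.float64(0.0024)]
[np.float64(0.34), np.float64(0.077), np.float64(0.32)] [np.float64(-0.0342), np.float64(0.0185), np.float64(0.0015)]
[np.float64(0.34), np.float64(0.077), np.float64(0.32)] [np.float64(-0.0335), np.float64(0.0197), np.float64(0.0005)]
[np.float64(0.34), np.float64(0.077), np.float64(0.32)] [np.float64(-0.0329), np.float64(0.0208), np.float64(-0.0005)]
[np.float64(0.34), np.float64(0.077), np.float64(0.32)] [np.float64(-0.0321), np.float64(0.0218), np.float64(-0.0015)]
```

Request:
{"method": "apply_moves", "body": {"moves": [[0, 0, 0.83, -0.033, -0.021, -0.013, 1], [0, 0, 0.83, -0.035, -0.018, -0.013, 1], [0, 0, 0.83, -0.037, -0.015, -0.013, 1], [0, 0, 0.83, -0.038, -0.012, -0.013, 1], [0, 0, 0.83, -0.038, -0.008, -0.013, 1], [0, 0, 0.83, -0.039, -0.005, -0.013, 1], [0, 0, 0.83, -0.039, -0.002, -0.013, 1], [0, 0, 0.83, -0.039, 0.002, -0.013, 1]]}}

```text
clock: 1.47
tcp_pos: [0.3909, 0.4178, 0.3361]
orientation: [-1.46, -2.782, -0.001]
contact_force: [0.8, 0.3, 0.3]
grip_width: 0.0856
gripper_force: 0.0
```

Request:
{"method": "apply_moves", "body": {"moves": [[0, 0, 0.83, -0.039, 0.005, -0.013, 1], [0, 0, 0.83, -0.039, 0.009, -0.013, 1], [0, 0, 0.83, -0.038, 0.012, -0.013, 1], [0.34, 0.08, 0.32, -0.038, 0.006, 0.008, 1], [0.34, 0.08, 0.32, -0.037, 0.008, 0.008, 1], [0.34, 0.08, 0.32, -0.037, 0.009, 0.007, 1], [0.34, 0.08, 0.32, -0.037, 0.011, 0.006, 1], [0.34, 0.08, 0.32, -0.037, 0.012, 0.006, 1]]}}

```text
clock: 2.13
tcp_pos: [0.5639, 0.1644, 0.3329]
orientation: [-1.922, -2.301, 0.182]
contact_force: [0.7, 1.0, 0.0]
grip_width: 0.0851
gripper_force: 0.0
```

Request:
{"method": "apply_moves", "body": {"moves": [[0.34, 0.08, 0.32, -0.036, 0.013, 0.005, 1], [0.34, 0.08, 0.32, -0.036, 0.015, 0.004, 1], [0.34, 0.08, 0.32, -0.035, 0.016, 0.003, 1], [0.34, 0.08, 0.32, -0.035, 0.017, 0.002, 1], [0.34, 0.08, 0.32, -0.034, 0.019, 0.001, 1], [0.34, 0.08, 0.32, -0.034, 0.02, 0, 1], [0.34, 0.08, 0.32, -0.033, 0.021, 0, 1], [0.34, 0.08, 0.32, -0.032, 0.022, -0.001, 1]]}}

```text
clock: 2.8
tcp_pos: [0.7119, -0.1019, 0.267]
orientation: [-2.04, -1.851, 0.441]
contact_force: [-0.2, 0.7, 0.2]
grip_width: 0.0855
gripper_force: 0.0
```

```bash
python3 - <<'E'
from h import *
D=deckT(.5812,-.0912,3.0413)
o=telemetry.get_obs();print(o["clock"],o["joints"],o["contact_force"])
print(cur()); print(np.linalg.inv(D)@cur())
im=grab_frame("wrist");cv2.imwrite("pics/w1.png",im)
for t in ["heat_sink","transformer","bar"]:
    print(t,[(round(d["p"],2),np.round(d["extent"])) for d in silhouettes(t,"wrist")])
E
```

```text
2.8 [-0.1711  0.8889  0.5588  0.9585 -0.3467  1.8589  0.1936] [-0.1554  0.7009  0.2499]
[[ 0.0976  0.8861 -0.453   0.7119]
 [ 0.9952 -0.0848  0.0484 -0.1019]
 [ 0.0044 -0.4556 -0.8902  0.267 ]
 [ 0.      0.      0.      1.    ]]
[[ 0.0043 -1.      0.0018 -0.0229]
 [-1.     -0.0043 -0.0028 -0.0024]
 [ 0.0028 -0.0018 -1.      0.244 ]
 [ 0.      0.      0.      1.    ]]
heat_sink [(0.85, array([160., 312.,  71.,  67.])), (0.79, array([144.,  12.,  61.,  21.])), (0.57, array([336., 278.,  73., 129.]))]
transformer [(0.83, array([337., 108.,  80., 116.]))]
bar []
```

View pics/w1.png

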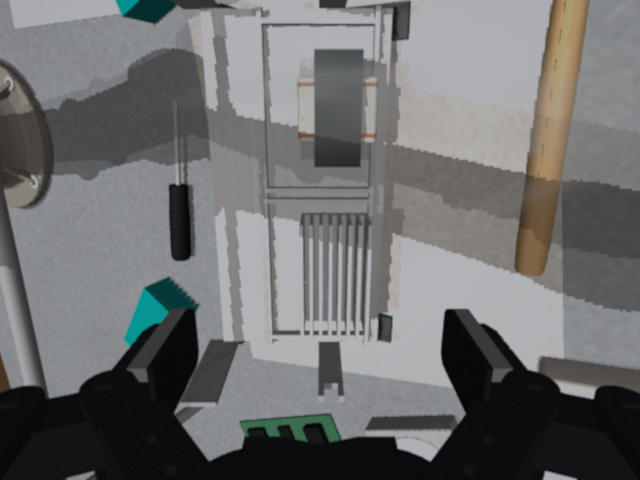

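The wrist view shows the transformer core top at columns 315–363, rows 50–166. The heat sink's top near end is at (303..369, 214) and its far end is near row 335. I'll refine the rack pose jointly with the top view.

```bash
python3 - <<'E'
from h import *
ct=cam("top");cwr=cam("wrist")
pt=np.array([(413,105),(585,115),(68,230),(706,268),(197,90),(330,97),(410,183),(585,190)])/4.4+[270,185]
pw=np.array([(315,50),(363,50),(315,166),(363,166),(303,214),(369,214),(303,335),(371,335)])
def model(p):
    x,y,w,yh,yt,th=p;D=deckT(x,y,w)
    a=proj(tf(D,[[-.065,yh-.055,.045],[-.065,yh+.055,.045],barp(th,-.17),barp(th,.17),[-.052,yt-.0425,.058],[-.052,yt+.0425,.058],[-.003,yh-.055,.045],[-.003,yh+.055,.045]]),ct)
    b=proj(tf(D,[[-.016,yt-.0425,.058],[-.052,yt-.0425,.058],[-.016,yt+.0425,.058],[-.052,yt+.0425,.058],[-.003,yh-.055,.045],[-.065,yh-.055,.045],[-.003,yh+.055,.045],[-.065,yh+.055,.045]]),cwr)
    return a,b
f=lambda p:np.r_[(model(p)[0]-pt).ravel(),(model(p)[1]-pw).ravel()/2.]
s=least_squares(f,[.58,-.1,3.1,.07,-.07,2.3],loss="soft_l1",f_scale=1)
a,b=model(s.x);print(s.x,"\n",a-pt,"\n",b-pw)
D=deckT(*s.x[:3])
print("bay frame",proj(tf(D,[[.028,-.143,.01],[-.065,-.143,.01],[.028,-.007,.01],[.028,.143,.01],[.028,.007,.01]]),cwr), "mat",ray((193.9,285.03),.003,ct))
E
```

```text
[ 0.5836 -0.0924  3.0486  0.0659 -0.0757  2.1211] 
 [[-2.4245 -1.6641]
 [-1.7358 -1.5338]
 [ 0.9227 -0.0899]
 [-0.907   0.0992]
 [-0.2435 -0.3226]
 [ 0.5044 -0.0414]
 [-2.4363 -1.4219]
 [-1.5332 -0.5295]] 
 [[-1.5694 -1.3132]
 [ 0.5757 -1.5236]
 [-0.7865  1.631 ]
 [-2.3977  1.5181]
 [-3.7044  4.6596]
 [ 4.4497  4.5352]
 [-1.6758  0.6998]
 [-1.6429  0.7037]]
bay frame [[260.1852  24.3379]
 [374.7497  23.8155]
 [266.7293 190.0512]
 [272.5465 337.3566]
 [267.3274 205.1973]] mat [0.464  0.3699 0.003 ]
```

```bash
sed -i 's/print(list(np.round(np.degrees(w\/n)\/6,3)),list(np.round(Rk.T@d,4)))/print(*np.round(np.degrees(w\/n)\/6,2),"|",*np.round(Rk.T@d,4))/' h.py; cat >> h.py <<'E'
D=deckT(.5836,-.0924,3.0486)
def st():
    o=telemetry.get_obs();print("t",o["clock"],"q",o["joints"],"F",o["contact_force"],"grip",o["grip_width"],o["gripper_force"])
    print("deck pos",(np.linalg.inv(D)@cur())[:3,3])
E
python3 - <<'E'
from h import *
st();plan([goal(D,-.034,.066,.075)],[6])
E
```

```text
t 3.0 q [-0.1711  0.8895  0.5589  0.9628 -0.3461  1.8561  0.193 ] F [-1.2122  1.258   0.879 ] grip 0.08547250195694339 0.0
deck pos [-0.0208 -0.0017  0.2407]
-> deg/row 0.07829636916421519 mm/row 29.905278647502023
-0.01 -0.01 -0.01 | -0.0114 0.0023 0.0275
-0.01 -0.01 -0.01 | -0.0114 0.0023 0.0275
-0.01 -0.01 -0.01 | -0.0114 0.0023 0.0276
-0.01 -0.01 -0.01 | -0.0114 0.0023 0.0276
-0.01 -0.01 -0.01 | -0.0113 0.0022 0.0276
-0.01 -0.01 -0.01 | -0.0113 0.0022 0.0276
```

Request:
{"method": "apply_moves", "body": {"moves": [[0, 0, 0, -0.011, 0.002, 0.0275, 1], [0, 0, 0, -0.011, 0.002, 0.0275, 1], [0, 0, 0, -0.011, 0.002, 0.0275, 1], [0, 0, 0, -0.011, 0.002, 0.0275, 1], [0, 0, 0, -0.011, 0.003, 0.0275, 1], [0, 0, 0, -0.011, 0.002, 0.0275, 1], [0, 0, 0, 0, 0, 0, 1], [0, 0, 0, 0, 0, 0, 1]]}}

```text
clock: 3.67
tcp_pos: [0.6416, -0.1579, 0.1153]
orientation: [-2.038, -1.854, 0.44]
contact_force: [1.0, 0.0, 0.8]
grip_width: 0.0854
gripper_force: 0.0
```

```bash
python3 - <<'E'
from h import *
st();plan([goal(D,-.034,.066,.008)],[5])
cv2.imwrite("pics/w2.png",grab_frame("wrist"))
cw=cam("wrist")
print(proj(tf(D,[[-.003,.011,.045],[-.065,.011,.045],[.028,.007,.01],[-.065,.007,.01],[-.065,-.007,.01],[.028,-.007,.01]]),cw))
E
```

```text
t 3.6667 q [-0.1536  0.8999  0.5406  1.3079 -0.3252  1.5109  0.3123] F [0.9596 0.0243 0.7663] grip 0.08544459577798058 0.0
deck pos [-0.0317  0.0599  0.0783]
-> deg/row 0.07389691718584214 mm/row 14.11096775570035
-0.0 -0.01 -0.0 | -0.0013 0.0005 0.014
-0.0 -0.01 -0.0 | -0.0013 0.0005 0.014
-0.0 -0.01 -0.0 | -0.0013 0.0005 0.014
-0.0 -0.01 -0.0 | -0.0013 0.0005 0.014
-0.0 -0.01 -0.0 | -0.0012 0.0005 0.014
[[249.7745 171.594 ]
 [395.5846 171.8715]
 [198.8531 153.9532]
 [383.7898 154.3123]
 [385.0967 125.5321]
 [196.5686 125.1543]]
```

View pics/w2.png

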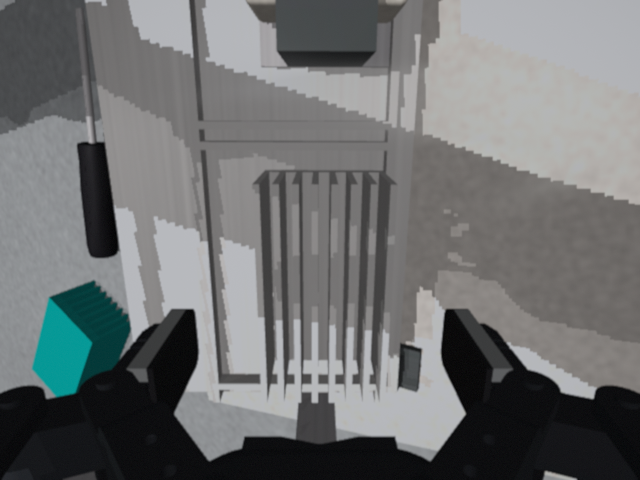

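The pads straddle the heat sink: fin tops are at columns 254–396, against 250–396 predicted. It is centred, so I'll descend.

Request:
{"method": "apply_moves", "body": {"moves": [[0, 0, 0, -0.002, 0, 0.014, 1], [0, 0, 0, -0.002, 0.001, 0.014, 1], [0, 0, 0, -0.001, 0, 0.014, 1], [0, 0, 0, -0.001, 0.001, 0.014, 1], [0, 0, 0, -0.001, 0, 0.014, 1], [0, 0, 0, 0, 0, 0, 1], [0, 0, 0, 0, 0, 0, -1], [0, 0, 0, 0, 0, 0, -1]], "grip_force": 50}}

```text
clock: 4.38
tcp_pos: [0.6132, -0.1629, 0.0532]
orientation: [-2.041, -1.856, 0.438]
contact_force: [0.9, 1.0, 15.8]
grip_width: 0.0638
gripper_force: 11.9
```

Request:
{"method": "apply_moves", "body": {"moves": [[0, 0, 0, 0, 0, 0, -1], [0, 0, 0, 0, 0, 0, -1], [0, 0, 0, 0, 0, 0, -1], [0, 0, 0, 0, 0, 0, -1], [0, 0, 0, 0, 0, 0, -1], [0, 0, 0, 0, 0, 0, -1], [0, 0, 0, 0, 0, 0, -1], [0, 0, 0, 0, 0, 0, -1]]}}

```text
clock: 5.05
tcp_pos: [0.6123, -0.163, 0.054]
orientation: [-2.04, -1.854, 0.439]
contact_force: [-2.5, 1.8, 7.9]
grip_width: 0.0617
gripper_force: 58.2
```

```bash
python3 - <<'E'
from h import *
st()
E
```

```text
t 5.05 q [-0.152   0.926   0.5242  1.4178 -0.3373  1.3779  0.3384] F [-2.5133  1.8339  7.8603] grip 0.06168792495224366 58.17088544368744
deck pos [-0.034   0.0677  0.0106]
```

```bash
cat >> h.py <<'E'
def vert(az,p):
    "tool down, y radial at azimuth az (deg)"
    a=np.radians(az);T=np.eye(4)
    T[:3,:3]=np.c_[[-np.sin(a),np.cos(a),0],[np.cos(a),np.sin(a),0],[0,0,-1]];T[:3,3]=p;return T
E
python3 - <<'E'
from h import *
A=goal(D,-.034,.066,.13)
B=vert(10,[.66,.05,.30])
C=vert(38,[.47,.365,.13])
E_=vert(38,[.464,.37,.05])
plan([A,B,C,E_],[5,8,11,3])
E
```

```text
-> deg/row 0.06905534004256468 mm/row 23.876874738425578
0.0 -0.01 -0.0 | 0.0005 0.0 -0.0239
0.0 -0.01 -0.0 | 0.0004 0.0 -0.0239
0.0 -0.01 -0.0 | 0.0004 0.0 -0.0239
0.0 -0.01 -0.0 | 0.0004 0.0 -0.0239
0.0 -0.01 -0.0 | 0.0004 -0.0 -0.0239
-> deg/row 3.8721381525460643 mm/row 32.2012735096259
-0.56 -0.08 -0.31 | 0.0269 -0.0109 -0.014
-0.56 -0.08 -0.31 | 0.0271 -0.0091 -0.0148
-0.56 -0.08 -0.31 | 0.0272 -0.0074 -0.0155
-0.56 -0.08 -0.31 | 0.0273 -0.0055 -0.0161
-0.56 -0.08 -0.31 | 0.0273 -0.0037 -0.0166
-0.56 -0.08 -0.31 | 0.0273 -0.0018 -0.017
-0.56 -0.08 -0.31 | 0.0272 0.0001 -0.0173
-0.56 -0.08 -0.31 | 0.027 0.002 -0.0174
-> deg/row 2.545454545454545 mm/row 36.84062166900388
0.0 0.0 -0.42 | 0.0312 -0.012 0.0155
0.0 0.0 -0.42 | 0.0317 -0.0106 0.0155
0.0 0.0 -0.42 | 0.0321 -0.0092 0.0155
0.0 0.0 -0.42 | 0.0325 -0.0078 0.0155
0.0 0.0 -0.42 | 0.0328 -0.0063 0.0155
0.0 0.0 -0.42 | 0.0331 -0.0049 0.0155
0.0 0.0 -0.42 | 0.0333 -0.0034 0.0155
0.0 0.0 -0.42 | 0.0334 -0.0019 0.0155
0.0 0.0 -0.42 | 0.0334 -0.0004 0.0155
0.0 0.0 -0.42 | 0.0334 0.0011 0.0155
0.0 0.0 -0.42 | 0.0333 0.0025 0.0155
-> deg/row 0.0 mm/row 26.793448618811443
0.0 0.0 0.0 | 0.0025 -0.0005 0.0267
0.0 0.0 0.0 | 0.0025 -0.0005 0.0267
0.0 0.0 0.0 | 0.0025 -0.0005 0.0267
```

Request:
{"method": "apply_moves", "body": {"moves": [[0, 0, 0, 0, 0, -0.012, -1], [0, 0, 0, 0, 0, -0.024, -1], [0, 0, 0, 0, 0, -0.028, -1], [0, 0, 0, 0, 0, -0.028, -1], [0, 0, 0, 0, 0, -0.028, -1], [-0.56, -0.08, -0.31, 0.027, -0.011, -0.014, -1], [-0.56, -0.08, -0.31, 0.027, -0.009, -0.015, -1], [-0.56, -0.08, -0.31, 0.027, -0.007, -0.0155, -1]]}}

```text
clock: 5.72
tcp_pos: [0.6652, -0.0878, 0.2123]
orientation: [-2.053, -2.066, 0.283]
contact_force: [-0.2, 0.7, -1.6]
grip_width: 0.0611
gripper_force: 57.2
```

Request:
{"method": "apply_moves", "body": {"moves": [[-0.56, -0.08, -0.31, 0.027, -0.0055, -0.016, -1], [-0.56, -0.08, -0.31, 0.027, -0.004, -0.0165, -1], [-0.56, -0.08, -0.31, 0.027, -0.002, -0.017, -1], [-0.56, -0.08, -0.31, 0.027, 0, -0.017, -1], [-0.56, -0.08, -0.31, 0.027, 0.002, -0.017, -1], [0, 0, -0.42, 0.031, -0.012, 0.0155, -1], [0, 0, -0.42, 0.032, -0.011, 0.0155, -1], [0, 0, -0.42, 0.032, -0.009, 0.0155, -1]]}}

```text
clock: 6.38
tcp_pos: [0.6084, 0.1333, 0.2526]
orientation: [1.86, 2.529, 0.006]
contact_force: [0.0, -0.6, -4.0]
grip_width: 0.0615
gripper_force: 57.2
```

Request:
{"method": "apply_moves", "body": {"moves": [[0, 0, -0.42, 0.0325, -0.008, 0.0155, -1], [0, 0, -0.42, 0.033, -0.006, 0.0155, -1], [0, 0, -0.42, 0.033, -0.005, 0.0155, -1], [0, 0, -0.42, 0.033, -0.003, 0.0155, -1], [0, 0, -0.42, 0.033, -0.002, 0.0155, -1], [0, 0, -0.42, 0.033, 0, 0.0155, -1], [0, 0, -0.42, 0.033, 0.001, 0.0155, -1], [0, 0, -0.42, 0.033, 0.0025, 0.0155, -1]]}}

```text
clock: 7.05
tcp_pos: [0.4739, 0.3628, 0.1274]
orientation: [1.389, 2.816, 0.004]
contact_force: [0.3, 1.0, -3.0]
grip_width: 0.0615
gripper_force: 57.1
```

```bash
python3 - <<'E'
from h import *
st();print(cur())
plan([vert(38,[.464,.37,.022])],[6])
E
```

```text
t 7.05 q [-0.9869  0.4774  0.3007  1.8593 -0.1849  0.8289  0.0613] F [ 0.3379  0.9956 -2.9753] grip 0.06151079639713303 57.10201621055603
deck pos [ 0.1655 -0.443  -0.0087]
[[-0.6085  0.7936  0.0027  0.4739]
 [ 0.7936  0.6085  0.0015  0.3628]
 [-0.0004  0.003  -1.      0.1274]
 [ 0.      0.      0.      1.    ]]
-> deg/row 0.09169421258812023 mm/row 17.678976363301604
0.0 0.0 -0.01 | 0.002 -0.0006 0.0176
0.0 0.0 -0.01 | 0.002 -0.0006 0.0176
0.0 0.0 -0.01 | 0.002 -0.0006 0.0176
0.0 0.0 -0.01 | 0.002 -0.0006 0.0176
0.0 0.0 -0.01 | 0.002 -0.0006 0.0176
0.0 0.0 -0.01 | 0.002 -0.0006 0.0176
```

Request:
{"method": "apply_moves", "body": {"moves": [[0, 0, 0, 0.002, 0, 0.02, -1], [0, 0, 0, 0.002, -0.001, 0.025, -1], [0, 0, 0, 0.002, -0.001, 0.025, -1], [0, 0, 0, 0.002, -0.001, 0.02, -1], [0, 0, 0, 0.002, 0, 0.011, -1], [0, 0, 0, 0, 0, 0.005, -1], [0, 0, 0, 0, 0, 0.004, -1], [0, 0, 0, 0, 0, 0.002, -1]]}}

```text
clock: 7.72
tcp_pos: [0.4665, 0.3674, 0.0152]
orientation: [1.392, 2.814, 0.003]
contact_force: [0.6, -0.0, -2.7]
grip_width: 0.0615
gripper_force: 57.0
```

Request:
{"method": "apply_moves", "body": {"moves": [[0, 0, 0, 0, 0, 0.001, -1], [0, 0, 0, 0, 0, 0.001, -1], [0, 0, 0, 0, 0, 0, -1], [0, 0, 0, 0, 0, 0, -1], [0, 0, 0, 0, 0, 0, -1], [0, 0, 0, 0, 0, 0, -1], [0, 0, 0, 0, 0, 0, -1], [0, 0, 0, 0, 0, 0, -1]]}}

```text
clock: 8.38
tcp_pos: [0.4664, 0.3672, 0.0136]
orientation: [1.392, 2.814, 0.003]
contact_force: [-0.6, -2.2, 5.8]
grip_width: 0.0614
gripper_force: 58.2
```

Request:
{"method": "apply_moves", "body": {"moves": [[0, 0, 0, 0, 0, 0, 1], [0, 0, 0, 0, 0, 0, 1], [0, 0, 0, 0, 0, 0, 1], [0, 0, 0, 0, 0, 0, 1], [0, 0, 0, 0, 0, -0.02, 1], [0, 0, 0, 0, 0, -0.035, 1], [0, 0, 0, 0, 0, -0.04, 1], [0, 0, 0, 0, 0, -0.04, 1]]}}

```text
clock: 9.05
tcp_pos: [0.4648, 0.3663, 0.1482]
orientation: [1.392, 2.816, -0.003]
contact_force: [1.3, 1.4, -0.5]
grip_width: 0.0856
gripper_force: 0.0
```

```bash
python3 - <<'E'
from h import *
st();print(cur())
B=vert(12,[.64,.08,.28])
plan([B,goal(D,-.034,-.0757,.09)],[10,8])
cv2.imwrite("pics/w3.png",grab_frame("wrist"))
for d in silhouettes("heat_sink","wrist"): print(d["p"],d["extent"])
E
```

```text
t 9.05 q [-1.0146  0.4454  0.3146  1.8538 -0.1738  0.8706  0.0363] F [ 1.2999  1.3808 -0.491 ] grip 0.08558767922712641 0.0
deck pos [ 0.1834 -0.4457  0.0056]
[[-0.6071  0.7946 -0.0004  0.4648]
 [ 0.7946  0.6071 -0.0018  0.3663]
 [-0.0012 -0.0014 -1.      0.1482]
 [ 0.      0.      0.      1.    ]]
-> deg/row 2.537860637759842 mm/row 36.060566907443686
-0.0 0.0 0.42 | -0.0334 -0.0035 -0.0131
-0.0 0.0 0.42 | -0.0335 -0.002 -0.0131
-0.0 0.0 0.42 | -0.0336 -0.0005 -0.0131
-0.0 0.0 0.42 | -0.0336 0.001 -0.0131
-0.0 0.0 0.42 | -0.0335 0.0025 -0.0132
-0.0 0.0 0.42 | -0.0333 0.004 -0.0132
-0.0 0.0 0.42 | -0.0331 0.0054 -0.0132
-0.0 0.0 0.42 | -0.0329 0.0069 -0.0132
-0.0 0.0 0.42 | -0.0325 0.0083 -0.0132
-0.0 0.0 0.42 | -0.0321 0.0098 -0.0132
-> deg/row 3.999369092089174 mm/row 23.48613056426686
0.56 0.09 0.35 | -0.0132 -0.0001 0.0194
0.56 0.09 0.35 | -0.0134 0.0016 0.0192
0.56 0.09 0.35 | -0.0135 0.0032 0.019
0.56 0.09 0.35 | -0.0135 0.0048 0.0186
0.56 0.09 0.35 | -0.0134 0.0063 0.0182
0.56 0.09 0.35 | -0.0133 0.0079 0.0177
0.56 0.09 0.35 | -0.0132 0.0094 0.017
0.56 0.09 0.35 | -0.0129 0.0109 0.0163
0.95 [326.8, 234.4, 109.4, 181.4]
0.69 [63.8, 366.8, 110.3, 59.6]
```

Request:
{"method": "apply_moves", "body": {"moves": [[0, 0, 0.42, -0.033, -0.0035, -0.013, 1], [0, 0, 0.42, -0.0335, -0.002, -0.013, 1], [0, 0, 0.42, -0.0335, 0, -0.013, 1], [0, 0, 0.42, -0.0335, 0.001, -0.013, 1], [0, 0, 0.42, -0.0335, 0.0025, -0.013, 1], [0, 0, 0.42, -0.033, 0.004, -0.013, 1], [0, 0, 0.42, -0.033, 0.0055, -0.013, 1], [0, 0, 0.42, -0.033, 0.007, -0.013, 1]]}}

```text
clock: 9.82
tcp_pos: [0.6062, 0.1376, 0.2517]
orientation: [1.866, 2.527, 0.0]
contact_force: [-0.2, 0.7, 0.7]
grip_width: 0.0857
gripper_force: 0.0
```

Request:
{"method": "apply_moves", "body": {"moves": [[0, 0, 0.42, -0.0325, 0.008, -0.013, 1], [0, 0, 0.42, -0.032, 0.01, -0.013, 1], [0.56, 0.09, 0.35, -0.013, 0, 0.019, 1], [0.56, 0.09, 0.35, -0.0135, 0.0015, 0.019, 1], [0.56, 0.09, 0.35, -0.0135, 0.003, 0.019, 1], [0.56, 0.09, 0.35, -0.0135, 0.005, 0.0185, 1], [0.56, 0.09, 0.35, -0.0135, 0.0065, 0.018, 1], [0.56, 0.09, 0.35, -0.0135, 0.008, 0.0175, 1]]}}

```text
clock: 10.48
tcp_pos: [0.6578, 0.004, 0.1605]
orientation: [-2.03, -2.008, 0.345]
contact_force: [0.1, -0.3, 0.3]
grip_width: 0.0855
gripper_force: 0.0
```

Request:
{"method": "apply_moves", "body": {"moves": [[0.56, 0.09, 0.35, -0.013, 0.0095, 0.017, 1], [0.56, 0.09, 0.35, -0.013, 0.011, 0.016, 1], [0, 0, 0, 0, 0, 0, 1], [0, 0, 0, 0, 0, 0, 1], [0, 0, 0, 0, 0, 0, 1], [0, 0, 0, 0, 0, 0, 1], [0, 0, 0, 0, 0, 0, 1], [0, 0, 0, 0, 0, 0, 1]]}}

```text
clock: 11.15
tcp_pos: [0.6641, -0.0204, 0.1253]
orientation: [-2.031, -1.866, 0.44]
contact_force: [1.0, 0.0, -0.4]
grip_width: 0.0857
gripper_force: 0.0
```

```bash
python3 - <<'E'
from h import *
st();print((np.linalg.inv(D)@cur())[:3,:3])
plan([goal(D,-.034,-.0757,.011)],[6])
cv2.imwrite("pics/w4.png",grab_frame("wrist"))
for d in silhouettes("transformer","wrist"): print(d["p"],d["extent"])
cw=cam("wrist");y=-.0757
print(proj(tf(D,[[-.016,y-.0425,.058],[-.052,y-.0425,.058],[-.016,y+.0425,.058],[-.052,y+.0425,.058]]),cw))
E
```

```text
t 11.15 q [-0.3138  0.89    0.5197  1.2889 -0.3804  1.5428  0.1545] F [ 1.0358  0.0188 -0.3827] grip 0.08565245800927851 0.0
deck pos [-0.0359 -0.0792  0.0915]
[[ 0.0089 -1.     -0.0016]
 [-1.     -0.0089 -0.0017]
 [ 0.0017  0.0017 -1.    ]]
-> deg/row 0.08831738176126187 mm/row 13.435155697376816
0.0 -0.0 0.01 | -0.0006 -0.0003 0.0134
0.0 -0.0 0.01 | -0.0006 -0.0003 0.0134
0.0 -0.0 0.01 | -0.0006 -0.0003 0.0134
0.0 -0.0 0.01 | -0.0006 -0.0003 0.0134
0.0 -0.0 0.01 | -0.0006 -0.0003 0.0134
0.0 -0.0 0.01 | -0.0006 -0.0003 0.0134
0.78 [315.4, 269.6, 132.0, 195.7]
[[273.4513 193.2746]
 [357.9354 194.0895]
 [277.3623 366.224 ]
 [351.5753 366.8956]]
```

View pics/w4.png

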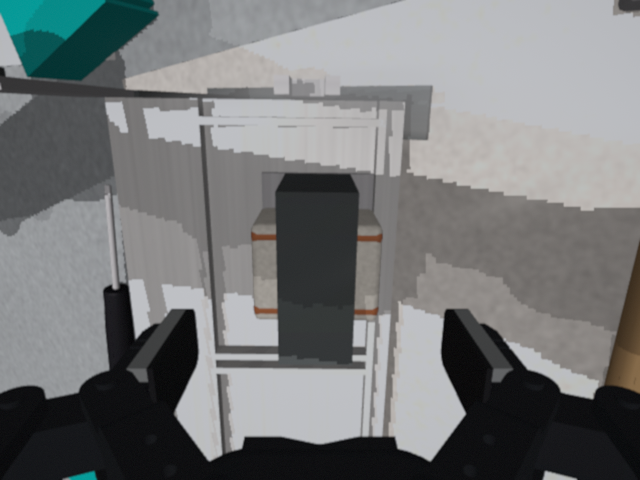

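The core top's corners match the model within 3 px. Descending and gripping the coil.

Request:
{"method": "apply_moves", "body": {"moves": [[0, 0, 0, -0.001, 0, 0.014, 1], [0, 0, 0, -0.001, -0.001, 0.014, 1], [0, 0, 0, -0.001, 0, 0.014, 1], [0, 0, 0, 0, -0.001, 0.014, 1], [0, 0, 0, 0, 0, 0.014, 1], [0, 0, 0, 0, 0, 0.01, 1], [0, 0, 0, 0, 0, 0, 1], [0, 0, 0, 0, 0, 0, -1]], "grip_force": 70}}

```text
clock: 11.92
tcp_pos: [0.6253, -0.0206, 0.0532]
orientation: [-2.031, -1.863, 0.444]
contact_force: [0.3, -0.1, 0.1]
grip_width: 0.0754
gripper_force: 0.0
```

Request:
{"method": "apply_moves", "body": {"moves": [[0, 0, 0, 0, 0, 0, -1], [0, 0, 0, 0, 0, 0, -1], [0, 0, 0, 0, 0, 0, -1], [0, 0, 0, 0, 0, 0, -1], [0, 0, 0, 0, 0, 0, -1], [0, 0, 0, 0, 0, 0, -1], [0, 0, 0, 0, 0, 0, -1], [0, 0, 0, 0, 0, 0, -1]]}}

```text
clock: 12.58
tcp_pos: [0.6263, -0.021, 0.0543]
orientation: [-2.032, -1.864, 0.442]
contact_force: [0.7, 0.3, 5.5]
grip_width: 0.0611
gripper_force: 81.3
```

```bash
python3 - <<'E'
from h import *
st()
T=cur();z=(np.linalg.inv(D)@T)[2,3]
plan([goal(D,-.034,-.0757,.11),goal(D,-.034,.075,.11),goal(D,-.034,.075,z+.004)],[4,5,4])
E
```

```text
t 12.5833 q [-0.3277  0.911   0.4992  1.4343 -0.3966  1.3848  0.1825] F [0.7141 0.3117 5.4821] grip 0.06109113393497944 81.26526474952698
deck pos [-0.0346 -0.0751  0.0112]
-> deg/row 0.10350913806509315 mm/row 24.69684918317438
0.0 -0.0 0.02 | 0.0002 -0.0001 -0.0247
0.0 -0.0 0.02 | 0.0002 -0.0001 -0.0247
0.0 -0.0 0.02 | 0.0002 -0.0001 -0.0247
0.0 -0.0 0.02 | 0.0002 -0.0001 -0.0247
-> deg/row 0.0 mm/row 30.14
0.0 0.0 0.0 | -0.0301 -0.0 0.0
0.0 0.0 0.0 | -0.0301 -0.0 0.0
0.0 0.0 0.0 | -0.0301 -0.0 0.0
0.0 0.0 0.0 | -0.0301 -0.0 0.0
0.0 0.0 0.0 | -0.0301 -0.0 0.0
-> deg/row 0.0 mm/row 23.695978440203078
0.0 0.0 0.0 | -0.0 -0.0 0.0237
0.0 0.0 0.0 | -0.0 -0.0 0.0237
0.0 0.0 0.0 | -0.0 -0.0 0.0237
0.0 0.0 0.0 | -0.0 -0.0 0.0237
```

Request:
{"method": "apply_moves", "body": {"moves": [[0, 0, 0.02, 0, 0, -0.013, -1], [0, 0, 0.02, 0, -0.002, -0.025, -1], [0, 0, 0.02, 0, -0.002, -0.03, -1], [0, 0, 0.02, 0, -0.002, -0.03, -1], [0, 0, 0, -0.03, 0, 0, -1], [0, 0, 0, -0.03, 0, 0, -1], [0, 0, 0, -0.03, 0, 0, -1], [0, 0, 0, -0.03, 0, 0, -1]]}}

```text
clock: 13.25
tcp_pos: [0.6527, -0.1451, 0.1417]
orientation: [-2.039, -1.856, 0.446]
contact_force: [1.2, -0.0, -6.5]
grip_width: 0.061
gripper_force: 80.2
```

Request:
{"method": "apply_moves", "body": {"moves": [[0, 0, 0, -0.03, 0, 0, -1], [0, 0, 0, 0, 0, 0.015, -1], [0, 0, 0, 0, 0, 0.02, -1], [0, 0, 0, 0, 0, 0.02, -1], [0, 0, 0, 0, 0, 0.015, -1], [0, 0, 0, 0, 0, 0, -1], [0, 0, 0, 0, 0, 0, -1], [0, 0, 0, 0, 0, 0, -1]]}}

```text
clock: 13.92
tcp_pos: [0.6194, -0.171, 0.0811]
orientation: [-2.04, -1.857, 0.445]
contact_force: [-0.2, -0.4, -5.5]
grip_width: 0.0614
gripper_force: 79.7
```

```bash
python3 - <<'E'
from h import *
st();print((np.linalg.inv(D)@cur())[:3,:3])
plan([goal(D,-.029,.075,.0125)],[4])
E
```

```text
t 13.9167 q [-0.1493  0.9098  0.5417  1.3837 -0.3262  1.4277  0.3418] F [-0.1957 -0.3517 -5.4892] grip 0.06139998150543072 79.73531126976013
deck pos [-0.0287  0.075   0.0383]
[[-0.001  -1.     -0.0002]
 [-1.      0.001  -0.0007]
 [ 0.0007  0.0002 -1.    ]]
-> deg/row 0.018341644007487057 mm/row 6.4444341599070585
0.0 -0.0 -0.0 | -0.0 0.0001 0.0064
0.0 -0.0 -0.0 | -0.0 0.0001 0.0064
0.0 -0.0 -0.0 | -0.0 0.0001 0.0064
0.0 -0.0 -0.0 | -0.0 0.0001 0.0064
```

Request:
{"method": "apply_moves", "body": {"moves": [[0, 0, 0, 0, 0, 0.008, -1], [0, 0, 0, 0, 0, 0.008, -1], [0, 0, 0, 0, 0, 0.006, -1], [0, 0, 0, 0, 0, 0.003, -1], [0, 0, 0, 0, 0, 0.001, -1], [0, 0, 0, 0, 0, 0.001, -1], [0, 0, 0, 0, 0, 0, -1], [0, 0, 0, 0, 0, 0, -1]]}}

```text
clock: 14.58
tcp_pos: [0.6065, -0.1697, 0.0571]
orientation: [-2.04, -1.856, 0.446]
contact_force: [0.3, 0.3, -2.3]
grip_width: 0.061
gripper_force: 80.2
```

```bash
python3 - <<'E'
from h import *
st()
E
```

```text
t 14.5833 q [-0.1517  0.9196  0.5338  1.4295 -0.3327  1.3752  0.3491] F [ 0.2606  0.2767 -2.3222] grip 0.06095644167081089 80.19389033317566
deck pos [-0.028   0.0748  0.011 ]
```

Request:
{"method": "apply_moves", "body": {"moves": [[0, 0, 0, 0, 0, 0.001, -1], [0, 0, 0, 0, 0, 0.0005, -1], [0, 0, 0, 0, 0, 0, -1], [0, 0, 0, 0, 0, 0, -1], [0, 0, 0, 0, 0, 0, 0.6], [0, 0, 0, 0, 0, 0, 0.8], [0, 0, 0, 0, 0, 0, 1], [0, 0, 0, 0, 0, 0, 1]]}}

```text
clock: 15.25
tcp_pos: [0.6055, -0.1699, 0.0553]
orientation: [-2.04, -1.855, 0.446]
contact_force: [0.4, -0.2, -0.5]
grip_width: 0.0858
gripper_force: 0.0
```

Request:
{"method": "apply_moves", "body": {"moves": [[0, 0, 0, 0, 0, 0, 1], [0, 0, 0, 0, 0, 0, 1], [0, 0, 0, 0, 0, -0.015, 1], [0, 0, 0, 0, 0, -0.03, 1], [0, 0, 0, 0, 0, -0.035, 1], [0, 0, 0, 0, 0, -0.04, 1], [0, 0, 0, 0, 0, 0, 1], [0, 0, 0, 0, 0, 0, 1]]}}

```text
clock: 15.92
tcp_pos: [0.6618, -0.1756, 0.1643]
orientation: [-2.043, -1.859, 0.443]
contact_force: [0.0, -0.2, -1.0]
grip_width: 0.0854
gripper_force: 0.0
```

```bash
python3 - <<'E'
from h import *
st()
cv2.imwrite("pics/w5.png",grab_frame("wrist"))
cw=cam("wrist");y=.075
for x in (-.034,-.028):print(proj(tf(D,[[x+.018,y-.0425,.058],[x-.018,y-.0425,.058],[x+.018,y+.0425,.058],[x-.018,y+.0425,.058]]),cw))
plan([vert(10,[.66,.05,.30]),vert(38,[.466,.367,.12])],[8,11])
E
```

```text
t 15.9167 q [-0.1304  0.8921  0.5632  1.2043 -0.3137  1.6132  0.3189] F [ 0.0212 -0.2282 -1.0189] grip 0.08544666759965874 0.0
deck pos [-0.0289  0.0756  0.1318]
[[295.4553 172.7345]
 [365.7485 172.7436]
 [297.9466 321.6724]
 [360.9701 321.7245]]
[[283.7443 172.733 ]
 [354.0297 172.7421]
 [287.4463 321.6638]
 [350.4636 321.7158]]
-> deg/row 3.878205810325832 mm/row 32.97970985404271
-0.56 -0.08 -0.32 | 0.028 -0.0102 -0.0141
-0.56 -0.08 -0.32 | 0.0282 -0.0084 -0.0149
-0.56 -0.08 -0.32 | 0.0283 -0.0066 -0.0155
-0.56 -0.08 -0.32 | 0.0284 -0.0047 -0.0161
-0.56 -0.08 -0.32 | 0.0284 -0.0028 -0.0165
-0.56 -0.08 -0.32 | 0.0283 -0.0009 -0.0169
-0.56 -0.08 -0.32 | 0.0282 0.001 -0.0171
-0.56 -0.08 -0.32 | 0.028 0.0029 -0.0172
-> deg/row 2.545454545454545 mm/row 37.540611618101764
0.0 0.0 -0.42 | 0.0314 -0.0124 0.0164
0.0 0.0 -0.42 | 0.032 -0.011 0.0164
0.0 0.0 -0.42 | 0.0324 -0.0095 0.0164
0.0 0.0 -0.42 | 0.0328 -0.0081 0.0164
0.0 0.0 -0.42 | 0.0331 -0.0066 0.0164
0.0 0.0 -0.42 | 0.0334 -0.0051 0.0164
0.0 0.0 -0.42 | 0.0336 -0.0036 0.0164
0.0 0.0 -0.42 | 0.0337 -0.0021 0.0164
0.0 0.0 -0.42 | 0.0338 -0.0007 0.0164
0.0 0.0 -0.42 | 0.0338 0.0009 0.0164
0.0 0.0 -0.42 | 0.0337 0.0024 0.0164
```

View pics/w5.png

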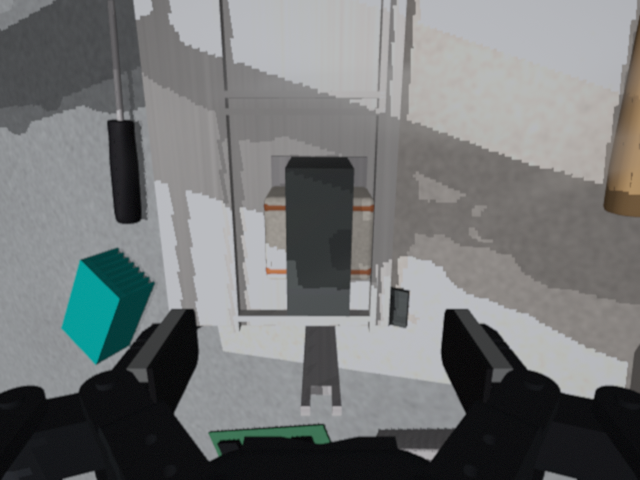

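The transformer sits flat in the right bay (core top at columns 286–353, rows 157–315). Next I'll fetch the heat sink from the mat.

Request:
{"method": "apply_moves", "body": {"moves": [[-0.56, -0.08, -0.32, 0.028, -0.01, -0.014, 1], [-0.56, -0.08, -0.32, 0.028, -0.008, -0.015, 1], [-0.56, -0.08, -0.32, 0.028, -0.007, -0.0155, 1], [-0.56, -0.08, -0.32, 0.028, -0.005, -0.016, 1], [-0.56, -0.08, -0.32, 0.028, -0.003, -0.0165, 1], [-0.56, -0.08, -0.32, 0.028, -0.001, -0.017, 1], [-0.56, -0.08, -0.32, 0.028, 0.001, -0.017, 1], [-0.56, -0.08, -0.32, 0.028, 0.003, -0.017, 1]]}}

```text
clock: 16.63
tcp_pos: [0.6577, 0.05, 0.2984]
orientation: [2.011, 2.413, -0.002]
contact_force: [0.4, -0.3, 0.9]
grip_width: 0.0854
gripper_force: 0.0
```

Request:
{"method": "apply_moves", "body": {"moves": [[0, 0, -0.42, 0.0315, -0.012, 0.0165, 1], [0, 0, -0.42, 0.032, -0.011, 0.0165, 1], [0, 0, -0.42, 0.0325, -0.0095, 0.0165, 1], [0, 0, -0.42, 0.033, -0.008, 0.0165, 1], [0, 0, -0.42, 0.033, -0.0065, 0.0165, 1], [0, 0, -0.42, 0.0335, -0.005, 0.0165, 1], [0, 0, -0.42, 0.0335, -0.0035, 0.0165, 1], [0, 0, -0.42, 0.0335, -0.002, 0.0165, 1]]}}

```text
clock: 17.3
tcp_pos: [0.5156, 0.2791, 0.1647]
orientation: [-1.557, -2.728, 0.007]
contact_force: [0.8, 1.2, 0.0]
grip_width: 0.0856
gripper_force: 0.0
```

Request:
{"method": "apply_moves", "body": {"moves": [[0, 0, -0.42, 0.034, -0.0005, 0.0165, 1], [0, 0, -0.42, 0.034, 0.001, 0.0165, 1], [0, 0, -0.42, 0.034, 0.0025, 0.0165, 1], [0, 0, 0, 0, 0, 0, 1], [0, 0, 0, 0, 0, 0, 1], [0, 0, 0, 0, 0, 0, 1], [0, 0, 0, 0, 0, 0, 1], [0, 0, 0, 0, 0, 0, 1]]}}

```text
clock: 17.97
tcp_pos: [0.4663, 0.3643, 0.1176]
orientation: [1.381, 2.82, -0.003]
contact_force: [0.5, -1.6, 0.2]
grip_width: 0.0854
gripper_force: 0.0
```

```bash
python3 - <<'E'
from h import *
st();print(cur())
ex=R.from_rotvec([1.392,2.814,.003]).as_matrix();G=np.eye(4);G[:3,:3]=ex;G[:3,3]=[.4664,.3672,.0150]
plan([G],[6])
cv2.imwrite("pics/w6.png",grab_frame("wrist"))
cw=cam("wrist")
for d in silhouettes("heat_sink","wrist"): 
    v,u=np.nonzero(d["mask"]);print(d["p"],d["extent"],ray((u.mean(),v.mean()),.048,cw),cv2.minAreaRect(np.c_[u,v].astype(np.float32)))
P=cur()[:3,3];print(proj([[.4664,.3672,.048]],cw))
E
```

```text
t 17.9667 q [-0.9996  0.4856  0.302   1.8748 -0.1902  0.8103  0.0613] F [ 0.537  -1.5536  0.2495] grip 0.08542412888789823 0.0
deck pos [ 0.1679 -0.4438 -0.021 ]
[[-0.6131  0.79    0.0003  0.4663]
 [ 0.79    0.6131 -0.0022  0.3643]
 [-0.0019 -0.0011 -1.      0.1176]
 [ 0.      0.      0.      1.    ]]
-> deg/row 0.08408318369422337 mm/row 17.099047951879747
-0.01 0.0 0.01 | 0.0004 0.0003 0.0171
-0.01 0.0 0.01 | 0.0004 0.0003 0.0171
-0.01 0.0 0.01 | 0.0004 0.0003 0.0171
-0.01 0.0 0.01 | 0.0004 0.0003 0.0171
-0.01 0.0 0.01 | 0.0004 0.0003 0.0171
-0.01 0.0 0.01 | 0.0004 0.0003 0.0171
0.89 [324.1, 244.4, 120.3, 201.9] [0.4615 0.3732 0.048 ] ((323.5, 244.5), (201.0, 123.0), 90.0)
0.83 [48.6, 416.5, 97.2, 123.3] [0.3863 0.2007 0.048 ] ((47.31538772583008, 416.11602783203125), (126.67044830322266, 94.16715240478516), 89.454345703125)
[[323.2965 249.7869]]
```

Request:
{"method": "apply_moves", "body": {"moves": [[0, 0, 0.01, 0.001, 0, 0.02, 1], [0, 0, 0.01, 0.001, 0.001, 0.02, 1], [0, 0, 0.01, 0.001, 0, 0.02, 1], [0, 0, 0.01, 0.001, 0.001, 0.02, 1], [0, 0, 0.01, 0.001, 0, 0.014, 1], [0, 0, 0, 0, 0, 0.008, 1], [0, 0, 0, 0, 0, 0, 1], [0, 0, 0, 0, 0, 0, -1]], "grip_force": 60}}

```text
clock: 18.73
tcp_pos: [0.4643, 0.3705, 0.0155]
orientation: [1.386, 2.819, -0.003]
contact_force: [0.9, 0.3, 0.2]
grip_width: 0.0756
gripper_force: 0.0
```

Request:
{"method": "apply_moves", "body": {"moves": [[0, 0, 0, 0, 0, 0, -1], [0, 0, 0, 0, 0, 0, -1], [0, 0, 0, 0, 0, 0, -1], [0, 0, 0, 0, 0, 0, -1], [0, 0, 0, 0, 0, 0, -1], [0, 0, 0, 0, 0, 0, -1], [0, 0, 0, 0, 0, 0, -1], [0, 0, 0, 0, 0, 0, -1]]}}

```text
clock: 19.4
tcp_pos: [0.4648, 0.3713, 0.0166]
orientation: [1.385, 2.818, 0.0]
contact_force: [-0.2, -0.1, 6.3]
grip_width: 0.0614
gripper_force: 67.5
```

```bash
python3 - <<'E'
from h import *
st();T=cur();print(T)
U=T.copy();U[2,3]=.11
plan([U,vert(12,[.65,.09,.27]),goal(D,-.029,-.075,.08)],[3,10,8],T)
E
```

```text
t 19.4 q [-0.9645  0.6371  0.2463  1.91   -0.2491  0.6231  0.0957] F [-0.2201 -0.0946  6.3261] grip 0.06143928944595334 67.51941919326782
deck pos [ 0.1241 -0.4507 -0.1119]
[[-0.6109  0.7917  0.0014  0.4648]
 [ 0.7917  0.6109 -0.0004  0.3713]
 [-0.0012  0.0009 -1.      0.0166]
 [ 0.      0.      0.      1.    ]]
-> deg/row 0.0 mm/row 31.117619006051186
0.0 0.0 0.0 | -0.0 0.0 -0.0311
0.0 0.0 0.0 | -0.0 0.0 -0.0311
0.0 0.0 0.0 | -0.0 0.0 -0.0311
-> deg/row 2.5653959585525667 mm/row 37.2865336608448
0.0 0.0 0.43 | -0.0336 -0.0025 -0.016
0.0 0.0 0.43 | -0.0337 -0.001 -0.016
0.0 0.0 0.43 | -0.0337 0.0005 -0.016
0.0 0.0 0.43 | -0.0336 0.002 -0.016
0.0 0.0 0.43 | -0.0335 0.0035 -0.016
0.0 0.0 0.43 | -0.0333 0.005 -0.016
0.0 0.0 0.43 | -0.0331 0.0065 -0.016
0.0 0.0 0.43 | -0.0327 0.008 -0.016
0.0 0.0 0.43 | -0.0323 0.0094 -0.016
0.0 0.0 0.43 | -0.0319 0.0109 -0.016
-> deg/row 3.999369092089174 mm/row 23.70274270661461
0.56 0.09 0.35 | -0.0139 -0.0026 0.019
0.56 0.09 0.35 | -0.0142 -0.001 0.019
0.56 0.09 0.35 | -0.0144 0.0006 0.0189
0.56 0.09 0.35 | -0.0145 0.0022 0.0186
0.56 0.09 0.35 | -0.0145 0.0039 0.0183
0.56 0.09 0.35 | -0.0145 0.0055 0.0179
0.56 0.09 0.35 | -0.0144 0.007 0.0174
0.56 0.09 0.35 | -0.0143 0.0086 0.0169
```

```bash
python3 - <<'E'
from h import *
T=cur();U=T.copy();U[2,3]=.11
plan([U,vert(6,[.68,-.01,.27]),goal(D,-.029,-.075,.08)],[3,13,8],T)
E
```

```text
-> deg/row 0.0 mm/row 31.117619006051186
0.0 0.0 0.0 | -0.0 0.0 -0.0311
0.0 0.0 0.0 | -0.0 0.0 -0.0311
0.0 0.0 0.0 | -0.0 0.0 -0.0311
-> deg/row 2.434917962876781 mm/row 35.858088819673014
0.0 0.0 0.41 | -0.0333 -0.0048 -0.0123
0.0 0.0 0.41 | -0.0335 -0.0034 -0.0123
0.0 0.0 0.41 | -0.0336 -0.002 -0.0123
0.0 0.0 0.41 | -0.0337 -0.0005 -0.0123
0.0 0.0 0.41 | -0.0337 0.0009 -0.0123
0.0 0.0 0.41 | -0.0336 0.0023 -0.0123
0.0 0.0 0.41 | -0.0335 0.0038 -0.0123
0.0 0.0 0.41 | -0.0333 0.0052 -0.0123
0.0 0.0 0.41 | -0.033 0.0066 -0.0123
0.0 0.0 0.41 | -0.0327 0.008 -0.0123
0.0 0.0 0.41 | -0.0324 0.0094 -0.0123
0.0 0.0 0.41 | -0.0319 0.0107 -0.0123
0.0 0.0 0.41 | -0.0314 0.0121 -0.0123
-> deg/row 3.6549205879271116 mm/row 19.36896055035987
0.56 0.06 0.23 | -0.0013 -0.0036 0.019
0.56 0.06 0.23 | -0.0015 -0.0024 0.0192
0.56 0.06 0.23 | -0.0017 -0.0013 0.0193
0.56 0.06 0.23 | -0.0018 -0.0001 0.0193
0.56 0.06 0.23 | -0.0019 0.0011 0.0192
0.56 0.06 0.23 | -0.002 0.0022 0.0191
0.56 0.06 0.23 | -0.002 0.0034 0.019
0.56 0.06 0.23 | -0.002 0.0046 0.0187
```

Request:
{"method": "apply_moves", "body": {"moves": [[0, 0, 0, 0, 0, -0.025, -1], [0, 0, 0, 0, 0, -0.035, -1], [0, 0, 0, 0, 0, -0.035, -1], [0, 0, 0.41, -0.033, 0, -0.0125, -1], [0, 0, 0.41, -0.0335, 0, -0.0125, -1], [0, 0, 0.41, -0.0335, 0.002, -0.0125, -1], [0, 0, 0.41, -0.0335, 0.003, -0.0125, -1], [0, 0, 0.41, -0.0335, 0.004, -0.0125, -1]]}}

```text
clock: 20.07
tcp_pos: [0.562, 0.2341, 0.1737]
orientation: [1.681, 2.653, -0.003]
contact_force: [0.4, 0.8, -3.0]
grip_width: 0.0611
gripper_force: 67.1
```

Request:
{"method": "apply_moves", "body": {"moves": [[0, 0, 0.41, -0.0335, 0.005, -0.0125, -1], [0, 0, 0.41, -0.0335, 0.0065, -0.0125, -1], [0, 0, 0.41, -0.033, 0.007, -0.0125, -1], [0, 0, 0.41, -0.033, 0.0065, -0.0125, -1], [0, 0, 0.41, -0.0325, 0.006, -0.0125, -1], [0, 0, 0.41, -0.0325, 0.006, -0.0125, -1], [0, 0, 0.41, -0.032, 0.006, -0.012, -1], [0, 0, 0.41, -0.0315, 0.006, -0.012, -1]]}}

```text
clock: 20.73
tcp_pos: [0.6841, -0.0007, 0.2727]
orientation: [2.11, 2.327, -0.003]
contact_force: [0.3, -0.1, -3.3]
grip_width: 0.061
gripper_force: 67.1
```

```bash
python3 - <<'E'
from h import *
st();print(cur())
plan([goal(D,-.029,-.075,.08)],[8])
E
```

```text
t 20.7333 q [-0.4607  0.5049  0.5508  1.5106 -0.2729  1.2046  0.2303] F [ 0.3444 -0.0583 -3.2762] grip 0.060965048366843876 67.13017344474792
deck pos [ 0.015  -0.1006  0.2311]
[[-0.0974  0.9952 -0.0009  0.6841]
 [ 0.9952  0.0974 -0.0016 -0.0007]
 [-0.0015 -0.001  -1.      0.2727]
 [ 0.      0.      0.      1.    ]]
-> deg/row 3.6298630278286246 mm/row 19.93131730355797
0.56 0.06 0.22 | -0.0024 -0.0042 0.0193
0.56 0.06 0.22 | -0.0026 -0.003 0.0195
0.56 0.06 0.22 | -0.0028 -0.0018 0.0197
0.56 0.06 0.22 | -0.0029 -0.0006 0.0197
0.56 0.06 0.22 | -0.003 0.0007 0.0197
0.56 0.06 0.22 | -0.0031 0.0019 0.0196
0.56 0.06 0.22 | -0.0032 0.0031 0.0194
0.56 0.06 0.22 | -0.0032 0.0043 0.0192
```

Request:
{"method": "apply_moves", "body": {"moves": [[0.56, 0.06, 0.22, -0.0055, -0.004, 0.0195, -1], [0.56, 0.06, 0.22, -0.0045, -0.003, 0.0195, -1], [0.56, 0.06, 0.22, -0.003, -0.002, 0.0195, -1], [0.56, 0.06, 0.22, -0.003, -0.0005, 0.0195, -1], [0.56, 0.06, 0.22, -0.002, 0.0005, 0.0195, -1], [0.56, 0.06, 0.22, -0.002, 0.002, 0.0195, -1], [0.56, 0.06, 0.22, -0.0015, 0.003, 0.0195, -1], [0.56, 0.06, 0.22, -0.0015, 0.0045, 0.019, -1]]}}

```text
clock: 21.4
tcp_pos: [0.6533, -0.0214, 0.1173]
orientation: [-2.033, -1.859, 0.444]
contact_force: [1.3, 0.2, -2.9]
grip_width: 0.0609
gripper_force: 67.2
```

Request:
{"method": "apply_moves", "body": {"moves": [[0, 0, 0, 0, 0, 0, -1], [0, 0, 0, 0, 0, 0, -1], [0, 0, 0, 0, 0, 0, -1], [0, 0, 0, 0, 0, 0, -1], [0, 0, 0, 0, 0, 0, -1], [0, 0, 0, 0, 0, 0, -1], [0, 0, 0, 0, 0, 0, -1], [0, 0, 0, 0, 0, 0, -1]]}}

```text
clock: 22.07
tcp_pos: [0.6537, -0.0215, 0.119]
orientation: [-2.035, -1.862, 0.441]
contact_force: [-0.3, 0.5, -2.9]
grip_width: 0.0609
gripper_force: 67.2
```

```bash
python3 - <<'E'
from h import *
st();print((np.linalg.inv(D)@cur())[:3,:3])
plan([goal(D,-.029,-.075,.017)],[5])
cv2.imwrite("pics/w7.png",grab_frame("wrist"))
E
```

```text
t 22.0667 q [-0.3148  0.878   0.5108  1.3255 -0.3735  1.5166  0.1528] F [-0.3063  0.501  -2.8851] grip 0.06094565054087809 67.15957045555115
deck pos [-0.0295 -0.0771  0.0813]
[[ 0.005  -1.     -0.0011]
 [-1.     -0.005  -0.0023]
 [ 0.0023  0.0011 -1.    ]]
-> deg/row 0.06416876035881089 mm/row 12.86715237120684
0.0 -0.0 0.01 | -0.0004 -0.0001 0.0129
0.0 -0.0 0.01 | -0.0004 -0.0001 0.0129
0.0 -0.0 0.01 | -0.0004 -0.0001 0.0129
0.0 -0.0 0.01 | -0.0004 -0.0001 0.0129
0.0 -0.0 0.01 | -0.0004 -0.0001 0.0129
```

View pics/w7.png

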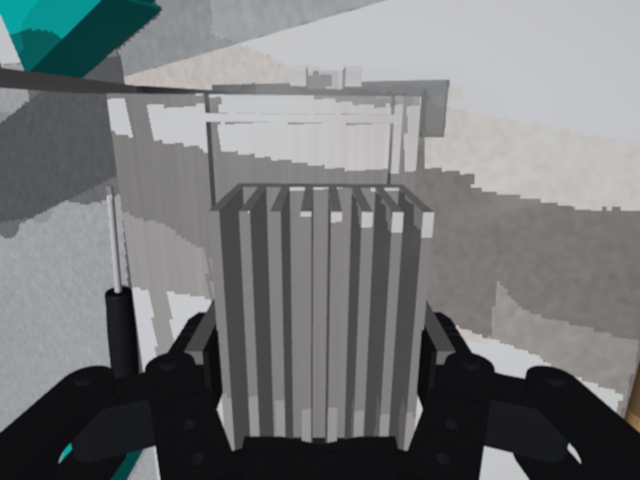

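The heat sink is held square over the left bay, with its end at row ~190 and the bay edge at row 120. Lowering it now.

Request:
{"method": "apply_moves", "body": {"moves": [[0, 0, 0, 0, 0, 0.014, -1], [0, 0, 0, 0, 0, 0.016, -1], [0, 0, 0, 0, 0, 0.016, -1], [0, 0, 0, 0, 0, 0.012, -1], [0, 0, 0, 0, 0, 0.006, -1], [0, 0, 0, 0, 0, 0.002, -1], [0, 0, 0, 0, 0, 0.001, -1], [0, 0, 0, 0, 0, 0, -1]]}}

```text
clock: 22.78
tcp_pos: [0.6238, -0.0189, 0.0591]
orientation: [-2.035, -1.862, 0.442]
contact_force: [0.0, -0.4, -2.1]
grip_width: 0.0606
gripper_force: 67.6
```

Request:
{"method": "apply_moves", "body": {"moves": [[0, 0, 0, 0, 0, 0.001, -1], [0, 0, 0, 0, 0, 0.001, -1], [0, 0, 0, 0, 0, 0, -1], [0, 0, 0, 0, 0, 0, -1], [0, 0, 0, 0, 0, 0, -1], [0, 0, 0, 0, 0, 0, -1], [0, 0, 0, 0, 0, 0, -1], [0, 0, 0, 0, 0, 0, -1]]}}

```text
clock: 23.45
tcp_pos: [0.6238, -0.0189, 0.0589]
orientation: [-2.036, -1.863, 0.44]
contact_force: [1.7, 0.8, 6.5]
grip_width: 0.0611
gripper_force: 68.3
```

```bash
python3 - <<'E'
from h import *
st()
E
```

```text
t 23.45 q [-0.3282  0.8984  0.4922  1.4428 -0.3898  1.3829  0.1734] F [1.6559 0.8339 6.4597] grip 0.06110939040428678 68.34742426872253
deck pos [-0.0301 -0.077   0.0141]
```

Request:
{"method": "apply_moves", "body": {"moves": [[0, 0, 0, 0, 0, 0, 0.6], [0, 0, 0, 0, 0, 0, 0.8], [0, 0, 0, 0, 0, 0, 1], [0, 0, 0, 0, 0, 0, 1], [0, 0, 0, 0, 0, 0, 1], [0, 0, 0, 0, 0, -0.01, 1], [0, 0, 0, 0, 0, -0.02, 1], [0, 0, 0, 0, 0, -0.03, 1]]}}

```text
clock: 24.12
tcp_pos: [0.6479, -0.0209, 0.1095]
orientation: [-2.031, -1.858, 0.447]
contact_force: [0.5, -0.1, -0.3]
grip_width: 0.0856
gripper_force: 0.0
```

Request:
{"method": "apply_moves", "body": {"moves": [[0, 0, 0, 0, 0, -0.04, 1], [0, 0, 0, 0, 0, -0.04, 1], [0, 0, 0, 0, 0, -0.035, 1], [0, 0, 0, 0, 0, 0, 1], [0, 0, 0, 0, 0, 0, 1], [0, 0, 0, 0, 0, 0, 1], [0, 0, 0, 0, 0, 0, 1], [0, 0, 0, 0, 0, 0, 1]]}}

```text
clock: 24.78
tcp_pos: [0.7005, -0.0261, 0.2115]
orientation: [-2.033, -1.859, 0.445]
contact_force: [-1.2, 1.5, 0.3]
grip_width: 0.0854
gripper_force: 0.0
```

```bash
python3 - <<'E'
from h import *
st()
im=grab_frame("wrist");im2=grab_frame("top")
crop=cv2.resize(im2[185:285,270:450],(720,400),interpolation=cv2.INTER_CUBIC)
cv2.imwrite("pics/v8.png",np.vstack([im[:,:][:440:2,::2].repeat(1,0)[:200,:],np.zeros((0,320,3),np.uint8)]) if 0 else np.hstack([cv2.resize(im,(400,300)),cv2.resize(crop,(400,300))]))
b=tf(D,[barp(2.12,0)])[0];print("bar",b)
plan([vert(-5.3,[b[0]+.05,b[1]+.02,.40]),vert(-5.3,b+[0,0,.06])],[8,4])
E
```

```text
t 24.7833 q [-0.2754  0.8821  0.53    1.0925 -0.3675  1.7384  0.1215] F [-1.1773  1.4891  0.344 ] grip 0.08542615355985739 0.0
deck pos [-0.0294 -0.0769  0.185 ]
bar [ 0.5354 -0.0879  0.2845]
-> deg/row 3.3902200803694664 mm/row 28.071129249771467
-0.57 -0.0 0.0 | -0.0064 -0.0231 -0.0146
-0.57 -0.0 0.0 | -0.0064 -0.0222 -0.016
-0.57 -0.0 0.0 | -0.0064 -0.0212 -0.0172
-0.57 -0.0 0.0 | -0.0065 -0.0201 -0.0185
-0.57 -0.0 0.0 | -0.0065 -0.019 -0.0196
-0.57 -0.0 0.0 | -0.0065 -0.0178 -0.0207
-0.57 -0.0 0.0 | -0.0065 -0.0166 -0.0217
-0.57 -0.0 0.0 | -0.0065 -0.0152 -0.0227
-> deg/row 0.0 mm/row 19.329363241495567
0.0 0.0 0.0 | -0.0061 -0.012 0.0139
0.0 0.0 0.0 | -0.0061 -0.012 0.0139
0.0 0.0 0.0 | -0.0061 -0.012 0.0139
0.0 0.0 0.0 | -0.0061 -0.012 0.0139
```

View pics/v8.png

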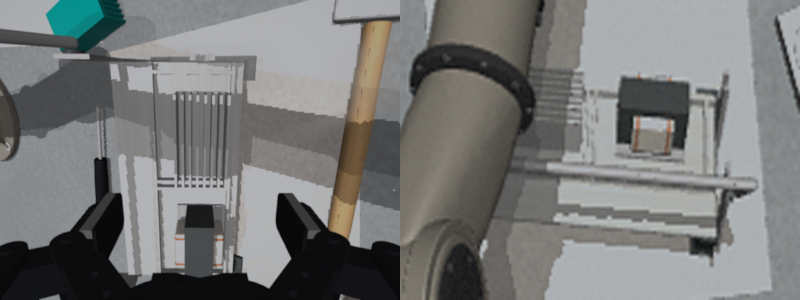

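Heat sink is in the left bay, transformer in the right, and the bar is untouched. Moving above the cross-bar.

Request:
{"method": "apply_moves", "body": {"moves": [[-0.57, 0, 0, -0.0065, -0.017, -0.023, 1], [-0.57, 0, 0, -0.0065, -0.017, -0.024, 1], [-0.57, 0, 0, -0.0065, -0.018, -0.022, 1], [-0.57, 0, 0, -0.0065, -0.02, -0.0185, 1], [-0.57, 0, 0, -0.0065, -0.02, -0.0185, 1], [-0.57, 0, 0, -0.0065, -0.02, -0.0185, 1], [-0.57, 0, 0, -0.0065, -0.02, -0.0185, 1], [-0.57, 0, 0, -0.0065, -0.02, -0.0185, 1]]}}

```text
clock: 25.55
tcp_pos: [0.5938, -0.07, 0.4051]
orientation: [2.316, 2.117, 0.015]
contact_force: [-0.9, 1.0, 1.4]
grip_width: 0.0856
gripper_force: 0.0
```

```bash
python3 - <<'E'
from h import *
st();print(cur())
b=tf(D,[barp(2.12,0)])[0]
plan([vert(-5.3,b+[0,0,.06]),vert(-5.3,b-[0,0,.014])],[5,4])
cw=cam("wrist");print("pred rod",proj(tf(D,[barp(2.12,-.15),barp(2.12,-.05),barp(2.12,0)]),cw))
im=grab_frame("wrist");cv2.imwrite("pics/w9.png",im)
for d in silhouettes("bar","wrist"): print(d["p"],d["extent"])
E
```

```text
t 25.55 q [-0.4915  0.2593  0.6496  1.5426 -0.1634  1.3845  0.0814] F [-0.9404  0.9526  1.4234] grip 0.08557026575989944 0.0
deck pos [ 0.1494 -0.0233  0.3112]
[[ 0.0894  0.9959  0.0093  0.5938]
 [ 0.996  -0.0895  0.0036 -0.07  ]
 [ 0.0044  0.009  -0.9999  0.4051]
 [ 0.      0.      0.      1.    ]]
-> deg/row 0.11936505635352582 mm/row 17.208455347521877
0.02 -0.01 0.01 | -0.0047 -0.0114 0.012
0.02 -0.01 0.01 | -0.0047 -0.0114 0.012
0.02 -0.01 0.01 | -0.0047 -0.0114 0.012
0.02 -0.01 0.01 | -0.0047 -0.0113 0.0121
0.02 -0.01 0.01 | -0.0047 -0.0113 0.0121
-> deg/row 0.0 mm/row 18.500000000000004
0.0 0.0 0.0 | 0.0 0.0 0.0185
0.0 0.0 0.0 | 0.0 0.0 0.0185
0.0 0.0 0.0 | 0.0 0.0 0.0185
0.0 0.0 0.0 | 0.0 0.0 0.0185
pred rod [[219.4729  12.4827]
 [229.5726 187.3788]
 [233.8466 261.3907]]
0.85 [243.2, 223.8, 64.7, 447.6]
```

View pics/w9.png

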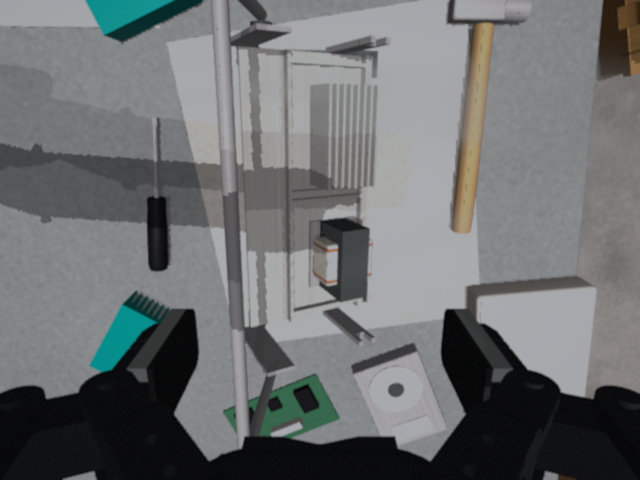

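The rod's centre line, (221,12) through (235,261), matches the prediction. That was my tenth picture, so from here I use numbers only. Descending to grip the rod.

Request:
{"method": "apply_moves", "body": {"moves": [[0.02, -0.01, 0.01, -0.005, -0.014, 0.01, 1], [0.02, -0.01, 0.01, -0.005, -0.014, 0.01, 1], [0.02, -0.01, 0.01, -0.005, -0.014, 0.01, 1], [0.02, -0.01, 0.01, -0.005, -0.0145, 0.01, 1], [0.02, -0.01, 0.01, -0.004, 0, 0.025, 1], [0, 0, 0, 0, 0, 0.025, 1], [0, 0, 0, 0, 0, 0.024, 1], [0, 0, 0, 0, 0, 0.024, 1]]}}

```text
clock: 26.32
tcp_pos: [0.5357, -0.0882, 0.2644]
orientation: [-2.322, -2.111, 0.008]
contact_force: [-0.1, -0.0, 0.6]
grip_width: 0.0854
gripper_force: 0.0
```

```bash
python3 - <<'E'
from h import *
st();print(cur(),tf(D,[barp(2.12,0)])[0])
E
```

```text
t 26.3167 q [-0.4776  0.258   0.6372  1.8627 -0.171   1.0817  0.1305] F [-0.1386 -0.034   0.5961] grip 0.08542507184153361 0.0
deck pos [0.1357 0.0003 0.1603]
[[ 0.0947  0.9955 -0.0058  0.5357]
 [ 0.9955 -0.0947 -0.0007 -0.0882]
 [-0.0013 -0.0057 -1.      0.2644]
 [ 0.      0.      0.      1.    ]] [ 0.5354 -0.0879  0.2845]
```

Centred, 20 mm below the rod. Closing gently.

Request:
{"method": "apply_moves", "body": {"moves": [[0, 0, 0, 0, 0, 0, -1], [0, 0, 0, 0, 0, 0, -1], [0, 0, 0, 0, 0, 0, -1], [0, 0, 0, 0, 0, 0, -1], [0, 0, 0, 0, 0, 0, -1], [0, 0, 0, 0, 0, 0, -1], [0, 0, 0, 0, 0, 0, -1], [0, 0, 0, 0, 0, 0, -1]], "grip_force": 25}}

```text
clock: 26.98
tcp_pos: [0.5366, -0.0885, 0.2671]
orientation: [-2.323, -2.112, 0.004]
contact_force: [-1.4, 1.1, 6.0]
grip_width: 0.0091
gripper_force: 24.5
```

Request:
{"method": "apply_moves", "body": {"moves": [[0, 0, 0, 0, 0, 0, -1], [0, 0, 0, 0, 0, 0, -1], [0, 0, 0, 0, 0, 0, -1], [0, 0, 0, 0, 0, 0, -1], [0, 0, 0, 0, 0, 0, -1], [0, 0, 0, 0, 0, 0, -1], [0, 0, 0, 0, 0, 0, -1], [0, 0, 0, 0, 0, 0, -1]]}}

```text
clock: 27.65
tcp_pos: [0.5366, -0.0885, 0.2672]
orientation: [-2.323, -2.112, 0.004]
contact_force: [-1.0, -0.3, 5.7]
grip_width: 0.0091
gripper_force: 24.6
```

```bash
python3 - <<'E'
from h import *
st();T=cur()
b=tf(D,[barp(2.12,0)])[0];off=T[:3,3]-b;print(off)
way=[]
ths=np.linspace(2.12,0,17)
pts=np.array([tf(D,[barp(t,0)])[0] for t in ths])
d=np.diff(pts,axis=0)@T[:3,:3]
print(np.round(d,4),np.linalg.norm(d,axis=1))
E
```

```text
t 27.65 q [-0.4782  0.2551  0.638   1.8593 -0.1697  1.0846  0.1294] F [-1.0487 -0.3416  5.7034] grip 0.009083849248603667 24.560055434703827
deck pos [0.1361 0.0005 0.1632]
[ 0.0012 -0.0006 -0.0174]
[[ 0.      0.0152 -0.0002]
 [ 0.      0.0151  0.0018]
 [ 0.      0.0148  0.0038]
 [ 0.      0.0141  0.0057]
 [ 0.      0.0132  0.0075]
 [ 0.      0.0121  0.0092]
 [ 0.      0.0108  0.0107]
 [ 0.      0.0093  0.012 ]
 [ 0.      0.0076  0.0132]
 [ 0.      0.0058  0.0141]
 [ 0.      0.0039  0.0147]
 [ 0.      0.0019  0.0151]
 [ 0.     -0.0001  0.0152]
 [ 0.     -0.0021  0.0151]
 [ 0.     -0.0041  0.0147]
 [-0.     -0.006   0.014 ]] [0.0152 0.0152 0.0152 0.0152 0.0152 0.0152 0.0152 0.0152 0.0152 0.0152
 0.0152 0.0152 0.0152 0.0152 0.0152 0.0152]
```

Request:
{"method": "apply_moves", "body": {"moves": [[0, 0, 0, 0, 0.015, 0, -1], [0, 0, 0, 0, 0.015, 0.002, -1], [0, 0, 0, 0, 0.015, 0.004, -1], [0, 0, 0, 0, 0.014, 0.0055, -1], [0, 0, 0, 0, 0.013, 0.0075, -1], [0, 0, 0, 0, 0.012, 0.009, -1], [0, 0, 0, 0, 0.011, 0.0105, -1], [0, 0, 0, 0, 0.0095, 0.012, -1]]}}

```text
clock: 28.32
tcp_pos: [0.6403, -0.0986, 0.2149]
orientation: [-2.322, -2.112, 0.007]
contact_force: [-1.6, 0.1, 0.9]
grip_width: 0.0092
gripper_force: 25.2
```

```bash
cat >> h.py <<'E'
def barstate():
    T=cur();g=T[:3,3]-T[:3,2]*.0174
    p=(np.linalg.inv(D)@np.r_[g,1])[:3];v=p-[.085,p[1],.08];th=np.arctan2(v[2],-v[0])
    print("rod deck",p,"radius",np.hypot(v[0],v[2]),"theta",th)
    return T,p,th
E
python3 - <<'E'
from h import *
st();T,p,th=barstate()
pts=np.array([tf(D,[barp(t,p[1])])[0] for t in np.linspace(th,.0,9)])
pts[0]=T[:3,3]-T[:3,2]*.0174
print(np.round(np.diff(pts,axis=0)@T[:3,:3],4))
E
```

```text
t 28.3167 q [-0.3605  0.5025  0.5896  1.6678 -0.3082  1.0707  0.2276] F [-1.6122  0.1006  0.8763] grip 0.00922006155791856 25.22031158208847
deck pos [0.0195 0.0009 0.1639]
rod deck [0.0274 0.0009 0.1795] radius 0.11495831911947811 theta 1.0455399462956665
[[ 0.      0.0074  0.0131]
 [ 0.      0.0056  0.0139]
 [ 0.      0.0037  0.0145]
 [ 0.      0.0018  0.0149]
 [ 0.     -0.0001  0.015 ]
 [ 0.     -0.0021  0.0149]
 [ 0.     -0.004   0.0145]
 [ 0.     -0.0059  0.0138]]
```

Request:
{"method": "apply_moves", "body": {"moves": [[0, 0, 0, 0, 0.0075, 0.013, -1], [0, 0, 0, 0, 0.0055, 0.014, -1], [0, 0, 0, 0, 0.0035, 0.0145, -1], [0, 0, 0, 0, 0.002, 0.015, -1], [0, 0, 0, 0, 0, 0.015, -1], [0, 0, 0, 0, -0.002, 0.015, -1], [0, 0, 0, 0, -0.004, 0.0145, -1], [0, 0, 0, 0, -0.003, 0.007, -1]]}}

```text
clock: 28.98
tcp_pos: [0.6507, -0.0996, 0.1056]
orientation: [2.323, 2.112, -0.002]
contact_force: [9.5, -1.7, -1.3]
grip_width: 0.009
gripper_force: 26.9
```

Request:
{"method": "apply_moves", "body": {"moves": [[0, 0, 0, 0, -0.002, 0.004, -1], [0, 0, 0, 0, -0.001, 0.003, -1], [0, 0, 0, 0, 0, 0, -1], [0, 0, 0, 0, 0, 0, -1], [0, 0, 0, 0, 0, 0, -1], [0, 0, 0, 0, 0, 0, -1], [0, 0, 0, 0, 0, 0, -1], [0, 0, 0, 0, 0, 0, -1]]}}

```text
clock: 29.65
tcp_pos: [0.6483, -0.0994, 0.0998]
orientation: [2.322, 2.112, -0.001]
contact_force: [8.1, -2.4, -5.2]
grip_width: 0.0091
gripper_force: 26.6
```

```bash
python3 - <<'E'
from h import *
st();barstate()
E
```

```text
t 29.65 q [-0.3063  0.6392  0.5196  1.7382 -0.3952  0.8688  0.2921] F [ 8.0666 -2.3943 -5.2043] grip 0.009084788426676765 26.646871268749237
deck pos [-0.0399  0.001   0.065 ]
rod deck [-0.032   0.0009  0.0805] radius 0.11701820797077092 theta 0.004080512761377224
```

Request:
{"method": "apply_moves", "body": {"moves": [[0, 0, 0, 0, -0.002, 0.001, -1], [0, 0, 0, 0, -0.001, 0.001, -1], [0, 0, 0, 0, -0.001, 0.001, -1], [0, 0, 0, 0, 0, 0, -1], [0, 0, 0, 0, 0, 0, -1], [0, 0, 0, 0, 0, 0, -1], [0, 0, 0, 0, 0, 0, -1], [0, 0, 0, 0, 0, 0, -1]]}}

```text
clock: 30.32
tcp_pos: [0.6476, -0.0993, 0.098]
orientation: [2.318, 2.109, 0.005]
contact_force: [16.8, -3.5, -5.9]
grip_width: 0.0086
gripper_force: 26.8
```

```bash
python3 - <<'E'
from h import *
st();barstate()
E
```

```text
t 30.3167 q [-0.3072  0.637   0.5183  1.7467 -0.3971  0.8554  0.2943] F [16.837  -3.522  -5.8965] grip 0.00862251769937778 26.806418895721436
deck pos [-0.0401  0.0009  0.0631]
rod deck [-0.032   0.0009  0.0785] radius 0.1170517461487822 theta -0.01241906484132411
```

Request:
{"method": "apply_moves", "body": {"moves": [[0, 0, 0, 0, 0.003, 0.0015, -1], [0, 0, 0, 0, 0, 0.001, -1], [0, 0, 0, 0, -0.0005, 0.001, -1], [0, 0, 0, 0, -0.0005, 0.001, -1], [0, 0, 0, 0, -0.0005, 0.001, -1], [0, 0, 0, 0, 0, 0, -1], [0, 0, 0, 0, 0, 0, -1], [0, 0, 0, 0, 0, 0, -1]]}}

```text
clock: 30.98
tcp_pos: [0.6467, -0.0992, 0.0954]
orientation: [2.322, 2.112, 0.003]
contact_force: [-0.9, 1.7, 22.2]
grip_width: 0.0092
gripper_force: 29.2
```

```bash
python3 - <<'E'
from h import *
st();barstate();print("F deck",D[:3,:3].T@telemetry.get_obs()["contact_force"])
E
```

```text
t 30.9833 q [-0.3038  0.641   0.5159  1.7463 -0.4008  0.8569  0.2973] F [-0.8951  1.7231 22.1936] grip 0.009181064148770025 29.160824418067932
deck pos [-0.0405  0.0009  0.0604]
rod deck [-0.0325  0.0009  0.0758] radius 0.11759326457087738 theta -0.03547016736855646
F deck [11.0123 -1.6325 19.2974]
```

The stop pushes back with 19 N, so the bar is home. Releasing and retreating.

Request:
{"method": "apply_moves", "body": {"moves": [[0, 0, 0, 0, 0, -0.001, -1], [0, 0, 0, 0, 0, 0, -0.4], [0, 0, 0, 0, 0, 0, 0], [0, 0, 0, 0, 0, 0, 0.2], [0, 0, 0, 0, 0, 0, 0.2], [0, 0, 0, 0, 0, 0, 0.2], [0, 0, 0, 0, 0, -0.01, 0.2], [0, 0, 0, 0, 0, -0.03, 0.2]]}}

```text
clock: 31.65
tcp_pos: [0.6404, -0.0981, 0.1293]
orientation: [-2.318, -2.108, 0.015]
contact_force: [-0.7, 0.5, -1.2]
grip_width: 0.0515
gripper_force: 0.0
```

Request:
{"method": "apply_moves", "body": {"moves": [[0, 0, 0, 0, 0, -0.035, 0.2], [0, 0, 0, 0, 0, -0.04, 0.2], [0, 0, 0, 0, 0, -0.04, 0.2], [0, 0, 0, 0, 0, -0.04, 0.2], [0, 0, 0, 0, 0, -0.04, 0.2], [0, 0, 0, 0, 0, 0, 0.2], [0, 0, 0, 0, 0, 0, 0.2], [0, 0, 0, 0, 0, 0, 0.2]]}}

```text
clock: 32.32
tcp_pos: [0.644, -0.0986, 0.3276]
orientation: [-2.322, -2.112, 0.006]
contact_force: [-0.3, 0.0, -0.4]
grip_width: 0.0514
gripper_force: 0.0
```

```bash
python3 - <<'E'
from h import *
st();cw=cam("wrist");im=grab_frame("wrist");cv2.imwrite("pics/w10.png",im)
for t in ["bar","heat_sink","transformer"]:
    for d in silhouettes(t,"wrist"):
        m=d["mask"];print(t,round(d["p"],2),d["extent"])
        if t=="bar":
            for row in (150,200,250): print(row,np.nonzero(m[row])[0][[0,-1]] if m[row].any() else None)
for th in (0,.08,.16): print(th,proj(tf(D,[barp(th,-.15),barp(th,0),barp(th,.1)]),cw).round(1).tolist())
print("hs",proj(tf(D,[[-.03,-.075,.03]]),cw),"tr",proj(tf(D,[[-.03,.075,.04]]),cw))
# brightness along row between the parts: rod columns
g=cv2.cvtColor(im,cv2.COLOR_BGR2GRAY)
v=proj(tf(D,[barp(0,0)]),cw)[0];r0=int(v[1]);c0=int(v[0]);print(c0-20,g[r0,c0-20:c0+21].tolist())
E
```

```text
t 32.3167 q [-0.3889  0.4201  0.6344  1.5237 -0.2531  1.2859  0.1813] F [-0.2897  0.0112 -0.3564] grip 0.05139341326294961 0.0
deck pos [0.0674 0.0006 0.266 ]
bar 0.63 [285.9, 199.9, 93.2, 399.9]
150 [318 330]
200 [317 329]
250 [318 329]
bar 0.41 [271.9, 416.6, 75.8, 55.4]
150 None
200 None
250 None
heat_sink 0.84 [298.6, 111.5, 81.6, 131.6]
heat_sink 0.63 [66.2, 348.3, 102.1, 104.0]
transformer 0.56 [294.9, 262.1, 73.1, 98.5]
0 [[324.3, 2.8], [323.9, 198.3], [323.6, 304.1]]
0.08 [[329.6, 0.0], [328.5, 200.3], [327.9, 308.2]]
0.16 [[334.2, -3.0], [332.5, 202.5], [331.6, 312.7]]
hs [[298.8708 107.183 ]] tr [[305.2865 265.1472]]
303 [103, 103, 104, 103, 101, 102, 103, 103, 102, 102, 102, 102, 103, 103, 98, 80, 72, 78, 83, 87, 90, 91, 90, 85, 81, 78, 83, 99, 104, 102, 103, 103, 102, 102, 103, 104, 104, 104, 103, 102, 101]
```

The rod's measured centre is column 323.5, against 323.9 predicted for θ = 0. Both parts are seen in their bays.

```bash
python3 -c "
from bench import order
print(order.hand_in())"
```

```text
the job is handed in; nothing more can be done
None
```

I swapped the heat sink and transformer into each other's bays, closed the retaining bar against its stop, and handed the job in at about 32 s; the hand-in gave no verdict.

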